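# Seat the trap canister and hold the test coupler on the sloping port

## Task

Get the vacuum trap station ready for a leak check: set the trap canister down over the two pegs of the station so that its foot plate lies flush on the deck, and let go of it. Then take the test coupler and press it squarely onto the station's sloping test nipple until both spring clips snap in over its lip, push it on fully home against the spring pin, and finish while still gripping it and holding it there (do not let go). Leave the other things on the bench where they stand.

Things in the scene. Friction and masses are not known exactly. Their poses are not given: they have to be found in the camera images.
- station: fixed vacuum trap station: grey slab 120 (x) x 260 (y) x 20 mm high on the bench. Origin: centre of its underside, z up; position and yaw vary. On its +y half stand two steel pegs, 8 mm thick, 16 mm high above the deck (top 6 mm tapering to 4 mm), at y = 24 and 106 mm, x = 0; on its -y half is the sloping test port
- seat (a point): point on the deck (top of the slab, 20 mm above the bench) midway between the two pegs, which stand 41 mm from it along the station's +y and -y; axes as the station's
- port: sloping test port, fixed to the station at its (-10, -75, 55) mm. Origin: centre of the flat round port face (68 mm across) from which the nipple rises. Its z axis is the nipple's axis, leaning 0.5 rad from vertical towards the station's -x; its y axis is the station's y
- nipple_tip (a point): centre of the tip of the steel nipple, 19 mm above the port face on the port's z axis (axes as the port's). The nipple is 14 mm thick, tapering to 9 mm at the tip; a brass spring pin 8 mm thick sticks out of it to 32 mm above the face
- poppet (a joint): how far the brass spring pin is pushed in along the nipple axis, m: 0 at rest, about 0.008 when the coupler is fully home on the port face. Its spring pushes back with about 2 N at first and about 9 N when home
- clip_left (a joint): outward travel, m, of the spring clip at the port's y = +23 mm, 20 mm tall, with a roller 8 mm thick; 0 at rest. The rollers' axes are 16 mm above the face, their noses 37 mm apart. Each is pushed about 0.003 out as the coupler's lip passes (about 5 to 10 N of push along the axis in all), then springs back to about 0 as it snaps in above the lip
- clip_right (a joint): the same for the clip at the port's y = -23 mm
- coupler_mid (a point): loose test coupler, 74 mm tall, about 0.16 kg, standing upright, mouth down; point on its axis half-way up, 37 mm above its mouth; z along its axis, away from the mouth. To be gripped by its square grey neck, 24 x 24 mm, flats facing its x and y axes, from 34 to 74 mm above the mouth, over a round flange 42 mm across (26 to 34 mm) on which fingertips may rest
- coupler_mouth (a point): centre of the coupler's open mouth (its lower end). Bore 18 mm wide, 24 mm deep; outside a rolled lip 43 mm across and 6 mm high, above it a skirt 33 mm across up to 26 mm. The clips snap in above the lip when the mouth is about 7 mm from the port face; fully home the mouth lies on the face
- canister_mid (a point): loose trap canister, 122 mm tall, about 0.32 kg, upright on the bench; point on its axis half-way up, 61 mm above its underside. Foot plate 50 (x) x 112 (y) x 10 mm with two 11 mm through holes at y = +/-41 mm, x = 0 (either way round fits the pegs); body 58 mm across, lid 62 mm across up to 88 mm, on it a fin to grip, 18 (x) x 55 (y) mm, from 88 to 122 mm height
- tube_rack_mid (a point): a red rack of capped tubes, 78 x 122 mm, 111 mm tall, half-way up; leave it
- reagent_bottle_mid (a point): a glass bottle with blue cap, 72 mm across, 150 mm tall, half-way up; leave it
- tip_box_mid (a point): a low white box of pipette tips, 60 x 90 x 37 mm, half-way up; leave it
- dish_stack_mid (a point): two stacked culture dishes, 60 mm across, 30 mm tall, half-way up; leave them
- beaker_mid (a point): a small clear beaker, 52 mm across, 60 mm tall, half-way up; leave it
- amber_jar_mid (a point): an amber jar, 64 mm across, 90 mm tall, half-way up; leave it
- tube_cap_center (a point): a loose turquoise cap, 26 mm across, 14 mm tall, its centre; leave it
Mind the look-alikes: they are no part of the job. What is shaped like the part that bears canister_mid but purple is not meant.

How it is judged:
By the outcome, as a careful person would: the job done as asked, in the order asked, and still so for the second after the job is handed in, while the arm keeps its last pose, push and grip.
It also fails if it takes over 54 s, if anything falls off the work surface, if the arm or the gripper's body presses on something with over 40 N, if the wrist force passes 120 N, or if a joint passes its speed limit or range.

## Robot

A 7-joint arm with a two-finger parallel gripper is mounted at the origin on the work surface. World frame = base frame: x ahead of the robot, y to its left, z up, the work surface at z = 0. Lengths are in m, angles in degrees, forces in N, time in s.
With the tool pointing down it reaches from about 0.35 to 0.9 m from the base axis. Payload 7.2 kg.
Tool frame: the origin (TCP) lies on the mounting face of the last link; the fingertips stand 173 mm ahead of it and the grasp point (between the pads) lies 155 mm ahead of it; z points along the fingers, x is the direction in which the jaws open and shut, and the axes are right-handed (so a half turn about z gives the same grasp; the last joint's range is limited). The gripper opens to 85 mm and grips with 20 to 120 N. Pads are 22 mm wide; open, the fingers measure 114 mm over their backs; the gripper's body (76 mm by 85 mm) begins 54 mm behind the grasp point. The pads swing forward as they close: fully open they stand 13 mm farther back than shut.
Start: joints at [-68.595, 23.554, -0.728, 91.456, 0.321, 64.991, -4.71], TCP at [0.267, 0.565, 0.405] pointing down, gripper open.
Joint ranges: [-169.25, 169.25], [-16.82, 113.86], [-84.01, 82.57], [7.8, 145.47], [-59.2, 239.2], [7.22, 106.19], [-163.78, 163.78]. Speed limits (degrees/s): [136.94, 136.94, 172.46, 172.46, 180, 180, 180].

## Interface

Orientations are given as a 3x3 rotation matrix whose columns are the frame's x, y, z axes.
In Python, from rig import sensors, cams, arm gives the robot as it stands.
- The arm moves only by the tool jog_arm, never from a script. Its argument "plan" is a list of rows, each a list of 2 entries, a list of its own where there are three numbers: the shift along the world's x, y, z in cm, then the turn about the world's z in degrees. In form: [[[x, y, z], spin], ...]. A call has 1 to 8 rows; each row shifts and turns the commanded pose from where the row before left it; what a row does not reach is not made up. A row lasts 1/10 s, in which the tool goes at most 50 mm and 8.59 degrees, less where a joint would pass 70% of its speed; a pose out of reach is approached as far as the arm can. A call with a gripper value outside its range is refused whole. "fingers" is the finger opening in cm, from 0 to 8.54, set as the call begins (left out, the last holds). The fingers move at their own pace and stop on an object; "squeeze" is the grip in N (left out, the last holds). Time passes only in rows, so rows that do not move let the fingers close. It gives the time, the measured TCP pose, the force and the opening at its end, in the units of the state.
- sensors.get_obs(): the state, without advancing time (a new reading comes with each control period).
- cams.get_image(name): name is "scene" or "top"; returns a dict with "color" (400x640x3 uint8, blue, green, red), "range_z" (400x640 float32, m along the optical axis (not along the pixel's ray), 0 where there is no reading), "fx", "fy", "cx", "cy" (pixels), "D" ([k1, k2, p1, p2, k3] as OpenCV has them; the pictures are not rectified), "eye" and "attitude" of the camera in the world. Camera axes: x right, y up, looking along -z (the intrinsics and any distortion apply to the point x, -y, -z); pixel columns grow to the right and rows downward; lengths in m; the calibration is good to about 2 mm. A picture is of the moment at which its call begins.
- arm.job_done(): hands the job in, once; it reports no verdict.
The state is a dict: "clock": time; "joints": joint angles; "qd": joint speeds; "effort": joint torques, N m; "position": TCP position; "tool_rot": TCP orientation; "ft_force": force on the tool from outside, world axes, zero at the start; "ft_torque": the same for the moment, N m; "finger_gap": finger opening in m.
Only numpy, scipy, OpenCV 4.12 (cv2) and the standard library are available. Lean on these libraries where they do the work, as an engineer would, in place of code of your own. Each camera call takes 0.05 s, during which the arm holds its last target.

## Working session

There is one attempt and no reset: what is moved stays moved. The work goes in short steps, Python scripts to look and compute and a tool call to move; the robot and the scene stay as the last step left them, time stands still between calls to the robot, and variables do not carry over. Pictures are saved under pics/ and viewed, and the job is handed in when it is done.

Besides the shell and the picture viewer there is one more tool, called after "Call:" as name(argument=value, ...) on one line, values as JSON. jog_arm: Moves the arm, as the interface text tells. Its arguments: {"type":"object","properties":{"plan":{"type":"array","items":{"type":"array"}},"fingers":{"type":"number"},"squeeze":{"type":"number"}},"required":["plan"]}

```bash
ls -R . | head -30; mkdir -p pics; cat > h.py <<'E'
import numpy as np, cv2, pickle
from rig import sensors, cams, arm
np.set_printoptions(precision=4,suppress=True)
def grab(n,tag):
    d=cams.get_image(n); pickle.dump(d,open(f'pics/{tag}.pkl','wb')); cv2.imwrite(f'pics/{tag}.png',d['color']); return d
def load(tag): return pickle.load(open(f'pics/{tag}.pkl','rb'))
def K(d): return np.array([[d['fx'],0,d['cx']],[0,d['fy'],d['cy']],[0,0,1.]])
def rays(d,uv):
    u=cv2.undistortPoints(np.array(uv,float).reshape(-1,1,2),K(d),np.array(d['D'],float)).reshape(-1,2)
    return np.c_[u[:,0],-u[:,1],-np.ones(len(u))]
def onz(d,uv,z):
    r=rays(d,uv)@np.array(d['attitude']).T; e=np.array(d['eye'])
    return e+r*((z-e[2])/r[:,2])[:,None]
def pts(d,uv):
    uv=np.array(uv).reshape(-1,2); r=rays(d,uv); z=np.array([d['range_z'][int(round(v)),int(round(u))] for u,v in uv])
    return np.array(d['eye'])+(r*z[:,None])@np.array(d['attitude']).T
def proj(d,P):
    P=np.array(P,float).reshape(-1,3); c=(P-np.array(d['eye']))@np.array(d['attitude'])
    c=c*[1,-1,-1]
    return cv2.projectPoints(c,np.zeros(3),np.zeros(3),K(d),np.array(d['D'],float))[0].reshape(-1,2)
def cloud(d):
    h,w=d['range_z'].shape; vv,uu=np.mgrid[:h,:w]
    P=pts(d,np.c_[uu.ravel(),vv.ravel()]); return P.reshape(h,w,3)
def crop(tag,x0,y0,x1,y1,s,out):
    im=cv2.imread(f'pics/{tag}.png')[y0:y1,x0:x1]; cv2.imwrite(f'pics/{out}.png',cv2.resize(im,None,fx=s,fy=s,interpolation=cv2.INTER_CUBIC))
E
python3 - <<'E'
from h import *
print(sensors.get_obs())
for n in('scene','top'):
    d=grab(n,n+'0'); print({k:v for k,v in d.items() if k not in('color','range_z')}, (d['range_z']>0).mean())
E
```

```text
.:
pics

./pics:
{'clock': 0.0, 'joints': array([-68.5948,  23.5996,  -0.7278,  91.5043,   0.321 ,  64.9896,
        -4.7123]), 'qd': array([ 0.0975,  0.056 ,  0.0474, -0.0146, -0.086 ,  0.0539,  0.0117]), 'effort': array([  0.0008, -60.0626,   0.6833, -29.9406,   0.014 ,   0.0106,
         0.    ]), 'position': array([0.2672, 0.5648, 0.4039]), 'tool_rot': array([[ 0.4276,  0.904 , -0.0006],
       [ 0.904 , -0.4276, -0.0015],
       [-0.0016,  0.0001, -1.    ]]), 'ft_force': array([-0.395 ,  0.3075, -0.7666]), 'ft_torque': array([ 0.0452, -0.0283,  0.0043]), 'finger_gap': 0.08578570416724567}
{'fx': 404.3289068398281, 'fy': 404.3289068398281, 'cx': 323.4137381330479, 'cy': 196.8247516331985, 'D': array([-0.0358,  0.    ,  0.    ,  0.    ,  0.    ]), 'eye': array([ 1.1328, -0.176 ,  0.8824]), 'attitude': array([[ 0.3845, -0.7403,  0.5515],
       [ 0.9231,  0.303 , -0.2368],
       [ 0.0082,  0.6001,  0.7999]])} 0.996
{'fx': 448.3308118191309, 'fy': 448.3308118191309, 'cx': 322.13908044328826, 'cy': 202.47059385261818, 'D': array([-0.1265,  0.    ,  0.    ,  0.    ,  0.    ]), 'eye': array([0.3889, 0.0882, 1.4   ]), 'attitude': array([[-0.0041,  0.9921, -0.1255],
       [-1.    , -0.0033,  0.0069],
       [ 0.0064,  0.1255,  0.9921]])} 0.99592578125
```

View pics/scene0.png

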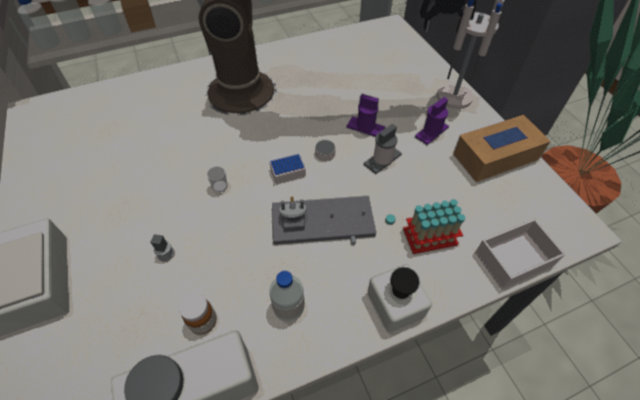

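View pics/top0.png

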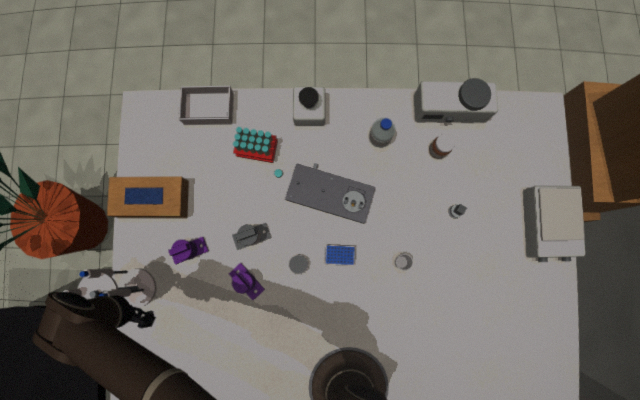

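```bash
python3 - <<'E'
from h import *
crop('scene0',260,85,480,250,3.5,'c1'); crop('scene0',130,220,200,270,8,'c2'); crop('top0',160,140,480,310,2.5,'c3')
E
```

```text
(no output)
```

View pics/c1.png

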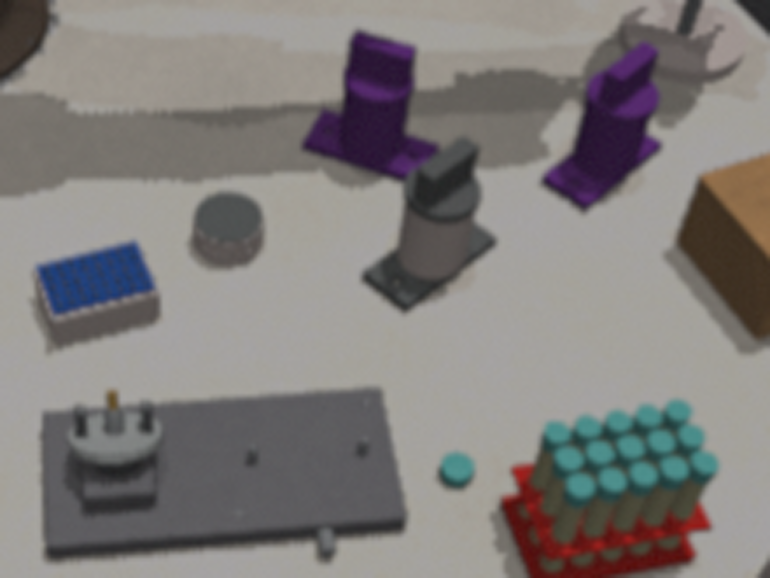

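View pics/c2.png

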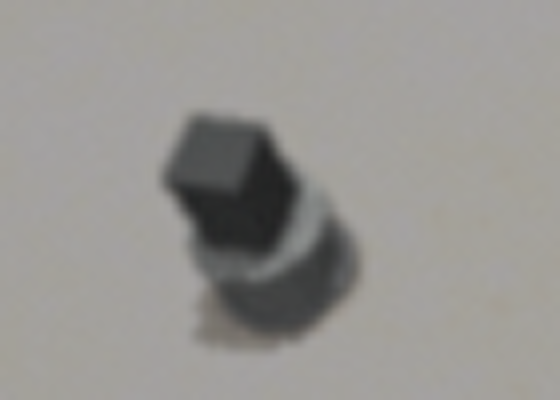

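View pics/c3.png

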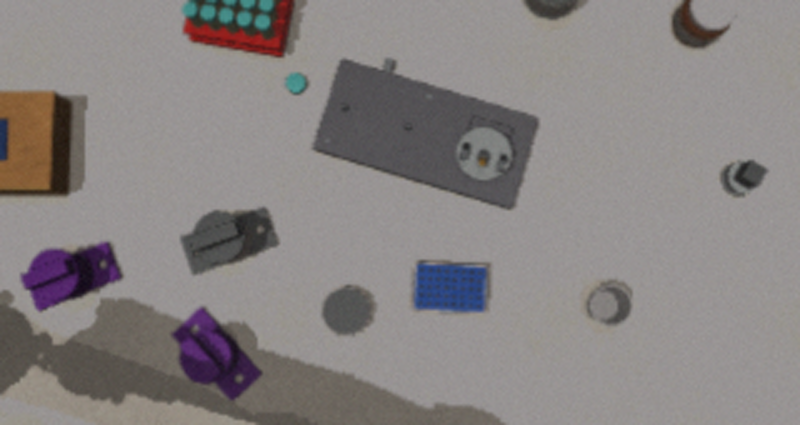

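```bash
python3 - <<'E'
from h import *
for t in('scene0','top0'):
    d=load(t); C=cloud(d); z=C[...,2]
    table=z[(abs(z)<.02)]; print(t,'table z med',np.median(table))
    # objects: height clusters
    m=((z>.012)&(z<.4)&(C[...,0]>.25)&(C[...,0]<.85)&(abs(C[...,1])<.5)).astype(np.uint8)
    n,l,s,c=cv2.connectedComponentsWithStats(m)
    for i in range(1,n):
        if s[i,4]>25:
            p=C[l==i]; print(s[i],p.mean(0),'zmax',np.percentile(p[:,2],98))
    # deck
    g=d['color'].mean(2); 
    if t=='top0': sel=np.zeros_like(m); sel[155:230,280:385]=1
    else: sel=np.zeros_like(m); sel[190:250,265:382]=1
    dm=(sel>0)&(z>.012)&(z<.028)&(g<120)
    P=C[dm]; r=cv2.minAreaRect(P[:,:2].astype(np.float32)*1000); print('deck',r,cv2.boxPoints(r),'z',np.median(P[:,2]))
E
```

```text
scene0 table z med -0.0005942657685005237
[357  94  22  38 655] [0.3366 0.3035 0.0753] zmax 0.12136768410217928
[424  99  22  38 522] [0.4316 0.4777 0.0705] zmax 0.12198973369186403
[373 123  25  41 717] [0.4751 0.2914 0.0758] zmax 0.1231888733372022
[315 139  21  19 310] [0.381  0.1488 0.0274] zmax 0.03251590823834194
[269 153  37  29 686] [0.4125 0.0227 0.0329] zmax 0.040102288441622155
[206 165  21  26 396] [ 0.3813 -0.1676  0.0407] zmax 0.06147202620104822
[ 272  195  105   48 4054] [0.6037 0.0493 0.0248] zmax 0.06853666754031056
[ 404  199   61   53 2063] [0.7539 0.2763 0.0809] zmax 0.11265476385991473
[386 214  10   9  54] [0.6622 0.2163 0.0139] zmax 0.016494225416783845
[477 222  50  36 459] [0.8313 0.4217 0.0418] zmax 0.06081883406803552
[150 234  22  24 362] [ 0.5465 -0.3412  0.0496] zmax 0.07507169578908714
[368 264  44  38 483] [0.8343 0.0948 0.0774] zmax 0.13266149722182868
[ 269  270   36   50 1365] [ 0.7973 -0.111   0.0968] zmax 0.1509149771918102
[ 179  293   38   40 1096] [ 0.7518 -0.2926  0.0708] zmax 0.09170384150873917
[ 111  331  135   57 1035] [ 0.842  -0.3334  0
[... 873 characters left out ...]
  17  14 168] [ 0.5342 -0.3362  0.0534] zmax 0.07848655433909907
[232 224  32  24 448] [0.4587 0.2968 0.0863] zmax 0.12696059094079948
[176 239  27  21 366] [0.418  0.4789 0.0764] zmax 0.1257692226564607
[325 245  31  21 586] [0.4011 0.0259 0.0371] zmax 0.042983656509410086
[289 255  20  20 310] [0.3734 0.1521 0.0306] zmax 0.036105952310006094
[395 254  18  17 130] [ 0.3798 -0.1703  0.0452] zmax 0.06431982129245759
[231 267  28  30 452] [0.3237 0.3093 0.087 ] zmax 0.12654563622340692
deck ((608.035888671875, 70.59668731689453), (303.3399353027344, 138.0640106201172), 72.55281829833984) [[496.7051 -53.3979]
 [628.4173 -94.7931]
 [719.3666 194.5913]
 [587.6545 235.9865]] z 0.020574745423870944
```

```bash
python3 - <<'E'
from h import *
crop('top0',280,155,385,230,7.5,'d1'); crop('scene0',265,190,385,250,6.6,'d2'); crop('top0',225,215,285,260,10,'d3');crop('top0',440,195,480,225,16,'d4');crop('scene0',355,115,415,180,9,'d5')
E
```

```text
(no output)
```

View pics/d1.png

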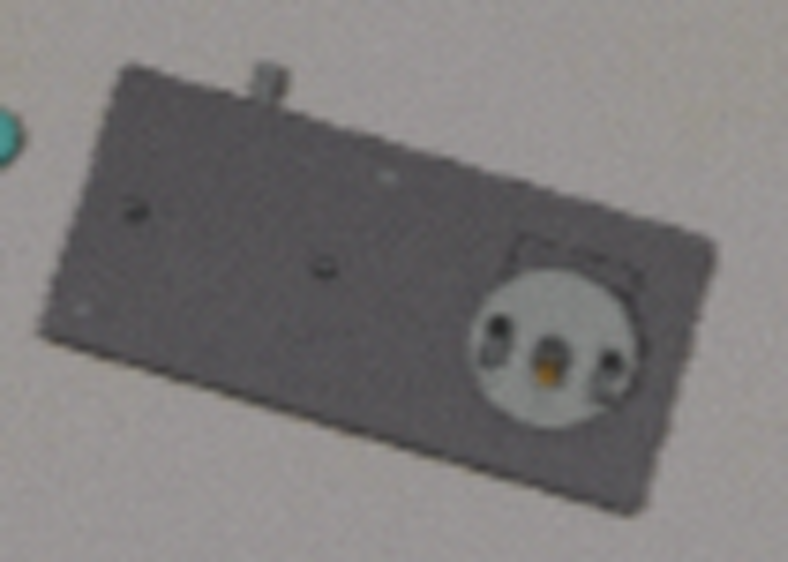

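View pics/d2.png

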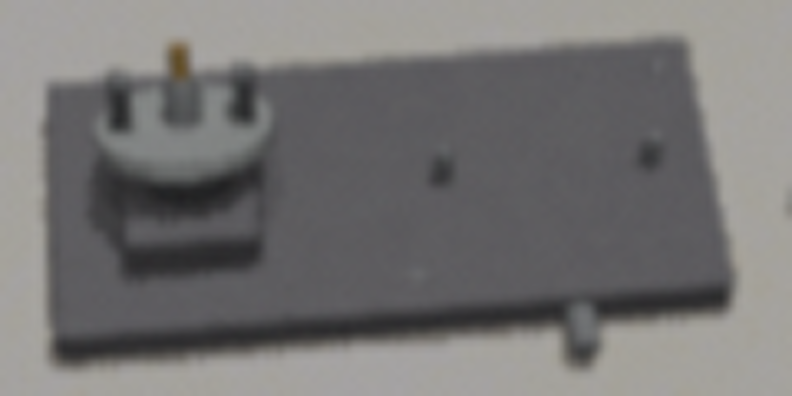

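View pics/d3.png

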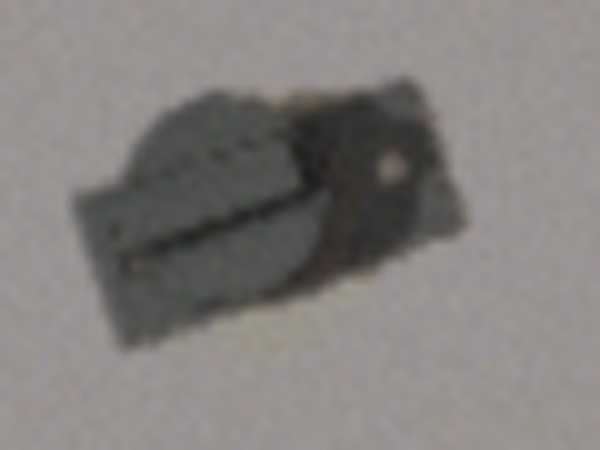

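View pics/d4.png

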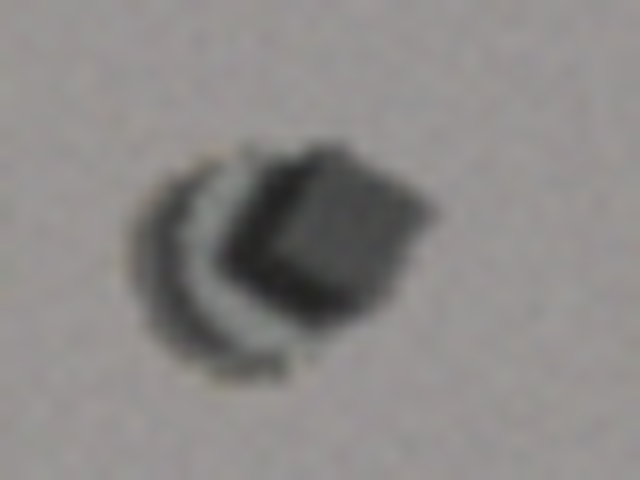

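View pics/d5.png

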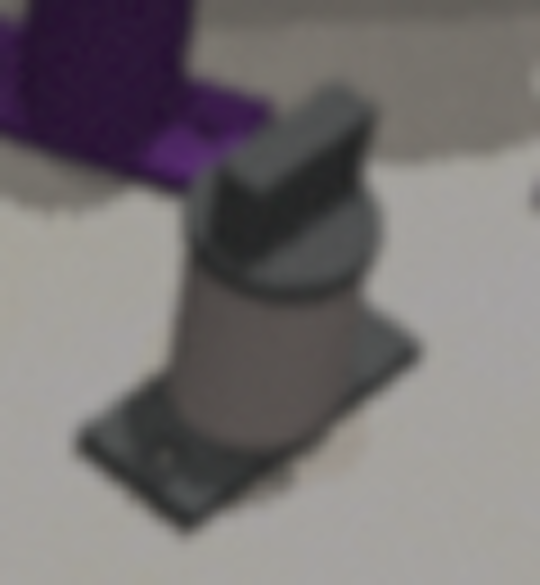

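```bash
cat > fit.py <<'E'
from h import *
from scipy.optimize import least_squares
a=.5
def port(p): # port-local -> station
    p=np.array(p); X=np.array([np.cos(a),0,np.sin(a)]);Z=np.array([-np.sin(a),0,np.cos(a)])
    return np.array([-10,-75,55.])+p[0]*X+p[1]*np.array([0,1.,0])+p[2]*Z
def Rz(t): c,s=np.cos(t),np.sin(t); return np.array([[c,-s,0],[s,c,0],[0,0,1]])
def fit(obs,x0,sym=None):
    # obs list of (d, uv, local mm)
    def f(x):
        r=[]
        for d,uv,p in obs:
            P=Rz(x[2])@np.array(p)/1000+[x[0],x[1],0]
            r.append(proj(d,P)[0]-uv)
        return np.array(r).ravel()
    s=least_squares(f,x0,loss='soft_l1'); return s.x,f(s.x).reshape(-1,2)
def cp(x,y,s,ox,oy): return np.array([(x+.5)/s-.5+ox,(y+.5)/s-.5+oy])
E
python3 - <<'E'
from fit import *
T=load('top0');S=load('scene0')
t=lambda x,y:cp(x,y,7.5,280,155); s=lambda x,y:cp(x,y,6.6,265,190)
top=[(T,t(122,62),(60,130,20)),(T,t(721,240),(60,-130,20)),(T,t(642,515),(-60,-130,20)),(T,t(38,326),(-60,130,20)),
(T,t(137,205),(0,106,33)),(T,t(325,262),(0,24,33)),(T,t(547,375),port((0,0,32))),(T,t(553,348),port((0,0,0)))]
sc=[(S,s(46,85),(-60,-130,20)),(S,s(688,38),(-60,130,20)),(S,s(734,288),(60,130,20)),(S,s(55,342),(60,-130,20)),
(S,s(655,149),(0,106,33)),(S,s(445,165),(0,24,33)),(S,s(178,45),port((0,0,32))),(S,s(183,133),port((0,0,0)))]
for o in(top,sc,top+sc):
    x,r=fit(o,[.6,.05,-.28]); print(x,np.degrees(x[2])); print(r.round(1).tolist())
# canister: top view picks
t=lambda x,y:cp(x,y,10,225,215); s=lambda x,y:cp(x,y,9,355,115)
E
```

```text
[ 0.5949  0.0531 -0.3011] -17.251207314514563
[[0.4, -0.5], [-0.0, -0.2], [-0.3, -0.2], [0.0, 0.5], [-0.2, -0.0], [0.1, 0.1], [0.1, 0.2], [0.0, 0.1]]
[ 0.5991  0.0516 -0.3001] -17.194729730667742
[[-0.2, -0.0], [0.0, 0.2], [0.8, 0.4], [-0.7, 0.3], [0.0, -0.4], [-0.0, -0.5], [-0.0, 0.7], [0.1, -1.0]]
[ 0.5969  0.0525 -0.301 ] -17.245690143822337
[[0.6, -1.1], [0.1, -0.8], [-0.1, -0.9], [0.2, -0.1], [-0.0, -0.7], [0.3, -0.6], [0.3, -0.5], [0.2, -0.6], [-0.1, -0.8], [-0.1, -0.5], [0.6, -0.4], [-0.6, -0.6], [-0.1, -1.2], [-0.1, -1.3], [0.0, -0.1], [0.1, -1.8]]
```

```bash
python3 - <<'E'
from fit import *
T=load('top0');S=load('scene0')
t=lambda x,y:cp(x,y,10,225,215); s=lambda x,y:cp(x,y,9,355,115)
top=[(T,t(412,80),(25,-56,10)),(T,t(465,222),(-25,-56,10)),(T,t(125,348),(-25,56,5)),(T,t(75,192),(25,56,10)),(T,t(390,165),(0,-41,10))]
sc=[(S,s(80,440),(-25,-56,7)),(S,s(186,518),(25,-56,10)),(S,s(420,350),(25,56,8)),(S,s(163,455),(0,-41,10)),
(S,s(220,165),(-9,-27.5,122)),(S,s(260,190),(9,-27.5,122)),(S,s(378,105),(9,27.5,122)),(S,s(335,78),(-9,27.5,122))]
for o in(top,sc,top+sc):
    x,r=fit(o,[.46,.29,.35]); print('can',x,np.degrees(x[2])); print(r.round(1).tolist())
t=lambda x,y:cp(x,y,16,440,195); s=lambda x,y:cp(x,y,8,130,220)
top=[(T,t(325,150),(12,12,74)),(T,t(437,208),(12,-12,74)),(T,t(385,305),(-12,-12,74)),(T,t(272,250),(-12,12,74)),(T,t(245,262),(0,0,3))]
sc=[(S,s(195,118),(-12,-12,74)),(S,s(268,128),(-12,12,74)),(S,s(245,190),(12,12,74)),(S,s(168,178),(12,-12,74))]
for o in(top,sc,top+sc):
    x,r=fit(o,[.54,-.34,-.3]); print('coup',x,np.degrees(x[2])); print(r.round(1).tolist())
E
```

```text
can [0.462  0.2989 0.3375] 19.33693719913744
[[0.0, -0.6], [-0.1, 0.4], [0.1, -0.2], [-0.2, 0.2], [0.2, 0.1]]
can [0.4648 0.2967 0.3553] 20.358440986999163
[[-0.5, -0.1], [0.6, 0.3], [0.2, -0.2], [0.3, -0.3], [-0.7, -0.3], [-0.1, 0.5], [0.3, 0.3], [0.0, -0.1]]
can [0.4634 0.2978 0.3461] 19.830576239029686
[[0.2, -1.1], [0.2, -0.2], [0.6, -0.5], [0.1, -0.1], [0.5, -0.4], [-0.4, -0.7], [0.5, -0.3], [0.3, -0.5], [0.3, -0.8], [-0.6, -0.8], [-0.1, -0.0], [0.4, -0.1], [0.3, -0.5]]
coup [ 0.5363 -0.3425 -0.5016] -28.74147414215494
[[0.1, -0.5], [0.1, -0.4], [-0.1, 0.5], [0.0, 0.1], [-0.1, 0.3]]
coup [ 0.5413 -0.3415 -0.5064] -29.012677929456462
[[-0.1, -0.5], [0.6, -0.7], [-0.1, 0.4], [-0.4, 0.8]]
coup [ 0.5384 -0.342  -0.4984] -28.555513242565574
[[-0.1, -1.2], [-0.1, -1.1], [-0.3, -0.2], [-0.2, -0.5], [-0.2, -0.4], [-0.5, -1.4], [0.2, -1.7], [-0.4, -0.6], [-0.8, -0.1]]
```

Call:
jog_arm(plan=[[[2.45, -3.34, -0.5], -5.6], [[2.45, -3.34, -0.5], -5.6], [[2.45, -3.34, -0.5], -5.6], [[2.45, -3.34, -0.5], -5.6], [[2.45, -3.34, -0.5], -5.6], [[2.45, -3.34, -0.5], -5.6], [[2.45, -3.34, -0.5], -5.6], [[2.45, -3.34, -0.5], -5.6]], fingers=8.5, squeeze=60)

```text
clock: 0.9
position: [0.4639, 0.2962, 0.3643]
tool_rot: [[0.942, 0.336, -0.0], [0.336, -0.942, -0.0], [-0.0, 0.0, -1.0]]
ft_force: [1.2, 0.8, 0.5]
finger_gap: 0.085
```

```bash
cat >> h.py <<'E'
def st():
    o=sensors.get_obs(); R=o['tool_rot']; print(round(o['clock'],2),o['position'],'yaw',np.degrees(np.arctan2(R[1,0],R[0,0])).round(2),'tilt',R[:2,2],'F',o['ft_force'],'T',o['ft_torque'],'gap',o['finger_gap']); return o
E
python3 - <<'E'
from h import *
o=st(); print(o['joints'])
p=np.array(o['position']);R=np.array(o['tool_rot'])
for n in('scene','top'):
    d=grab(n,n+'1')
    u=proj(d,[p+R@np.array([s*.0425,0,z]) for s in(1,-1) for z in(.16,.0)]); print(u)
    c=u.mean(0).astype(int); x0=max(0,c[0]-50); y0=max(0,c[1]-40)
    crop(n+'1',x0,y0,x0+100,y0+75,8,n+'1c'); print(x0,y0)
E
```

```text
0.9 [0.4639 0.2962 0.3643] yaw 19.66 tilt [-0.0003 -0.0002] F [1.2415 0.8049 0.485 ] T [-0.0238  0.0458  0.031 ] gap 0.08498564026763272
[-48.8858  18.6614  14.193  105.4693  -5.3966  56.5365 -12.7665]
[[404.3541 114.0778]
 [416.4968  58.287 ]
 [379.332   97.4524]
 [387.5447  41.7063]]
346 37
[[236.3912 216.1687]
 [223.8726 209.6166]
 [246.536  246.0384]
 [235.4123 243.9911]]
185 188
```

View pics/scene1c.png

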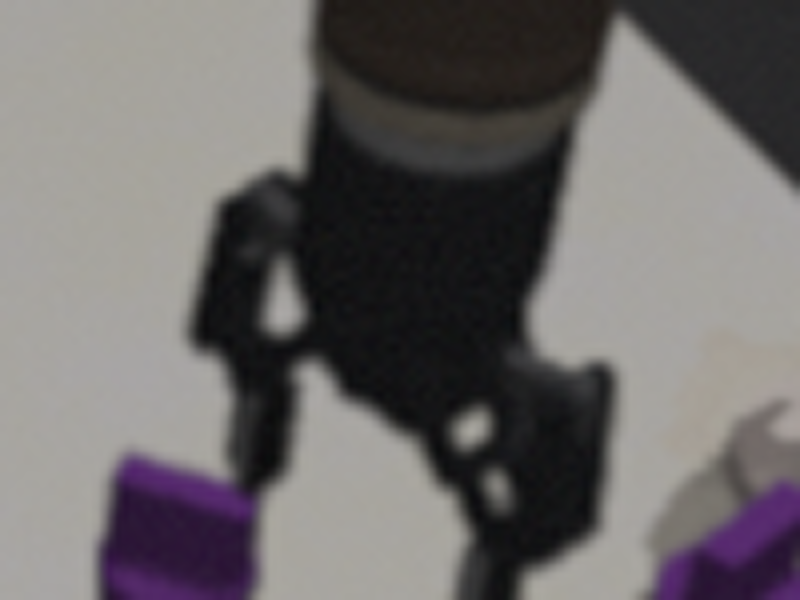

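View pics/top1c.png

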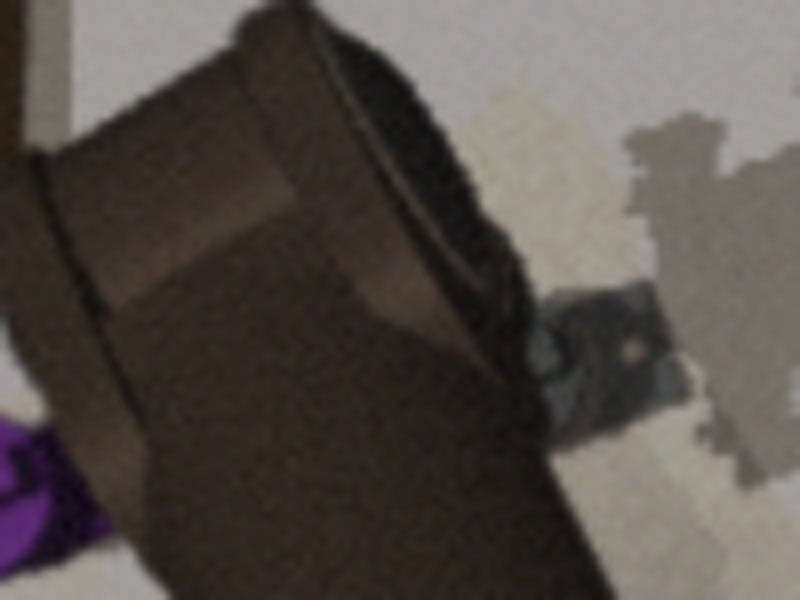

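Call:
jog_arm(plan=[[[0, 0.15, -3], 0.2], [[0, 0, -3], 0], [[0, 0, -2.5], 0], [[0, 0, -1.4], 0], [[0, 0, 0], 0]])

```text
clock: 1.5
position: [0.4625, 0.2991, 0.2638]
tool_rot: [[0.939, 0.344, -0.003], [0.344, -0.939, -0.002], [-0.004, 0.001, -1.0]]
ft_force: [0.4, -0.6, 0.5]
finger_gap: 0.0849
```

Call:
jog_arm(plan=[[[0, 0, 0], 0], [[0, 0, 0], 0], [[0, 0, 0], 0], [[0, 0, 0], 0], [[0, 0, 0], 0]], fingers=0, squeeze=60)

```text
clock: 2.0
position: [0.4634, 0.2994, 0.2665]
tool_rot: [[0.939, 0.343, 0.001], [0.343, -0.939, 0.001], [0.001, -0.001, -1.0]]
ft_force: [-2.2, 0.7, 2.7]
finger_gap: 0.0169
```

```bash
python3 - <<'E'
from h import *
st()
d=grab('scene','scene2'); crop('scene2',340,80,430,180,6,'s2c'); st()
E
```

```text
2.0 [0.4634 0.2994 0.2665] yaw 20.08 tilt [0.0007 0.0008] F [-2.2442  0.7386  2.6736] T [0.2609 0.2379 0.0182] gap 0.016925064745471025
2.05 [0.4634 0.2994 0.2665] yaw 20.09 tilt [0.0008 0.0009] F [-1.7985 -0.8613  4.9746] T [-0.1318  0.2536  0.0548] gap 0.016965061363870028
```

View pics/s2c.png

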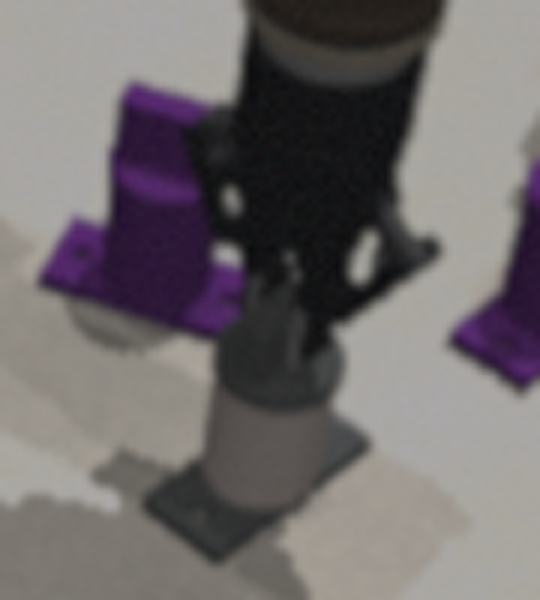

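Call:
jog_arm(plan=[[[0, 0, 1], 0], [[0, 0, 2], 0], [[0, 0, 2.5], 0], [[0, 0, 2], 0], [[1, -1.3, 0], -2.3], [[2.5, -3, 0], -6], [[3, -3.6, 0], -7], [[3, -3.6, 0], -7]])

```text
clock: 2.85
position: [0.5588, 0.1824, 0.3402]
tool_rot: [[0.999, -0.044, -0.001], [-0.044, -0.999, -0.001], [-0.001, 0.001, -1.0]]
ft_force: [0.6, 0.4, -3.4]
finger_gap: 0.0172
```

Call:
jog_arm(plan=[[[2.8, -3.3, 0], -7], [[2, -2.4, 0], -5], [[1, -1.1, 0], -3], [[0, 0, 0], 0], [[0, 0, 0], 0]])

```text
clock: 3.35
position: [0.6157, 0.1167, 0.3398]
tool_rot: [[0.955, -0.295, -0.002], [-0.295, -0.955, 0.0], [-0.002, 0.0, -1.0]]
ft_force: [0.9, 1.2, -3.5]
finger_gap: 0.0171
```

```bash
python3 - <<'E'
from h import *
st()
d=grab('scene','scene3'); crop('scene3',260,120,400,250,5.5,'s3c'); grab('top','top3'); crop('top3',270,140,390,230,6.6,'t3c'); st()
E
```

```text
3.35 [0.6157 0.1167 0.3398] yaw -17.16 tilt [-0.002   0.0001] F [ 0.9424  1.1756 -3.4763] T [0.0589 0.0245 0.0191] gap 0.017125324661025693
3.45 [0.6154 0.1178 0.3402] yaw -17.05 tilt [-0.0014  0.0008] F [-0.0716  0.8162 -4.5192] T [ 0.0353  0.0749 -0.0315] gap 0.016956820509273385
```

View pics/s3c.png

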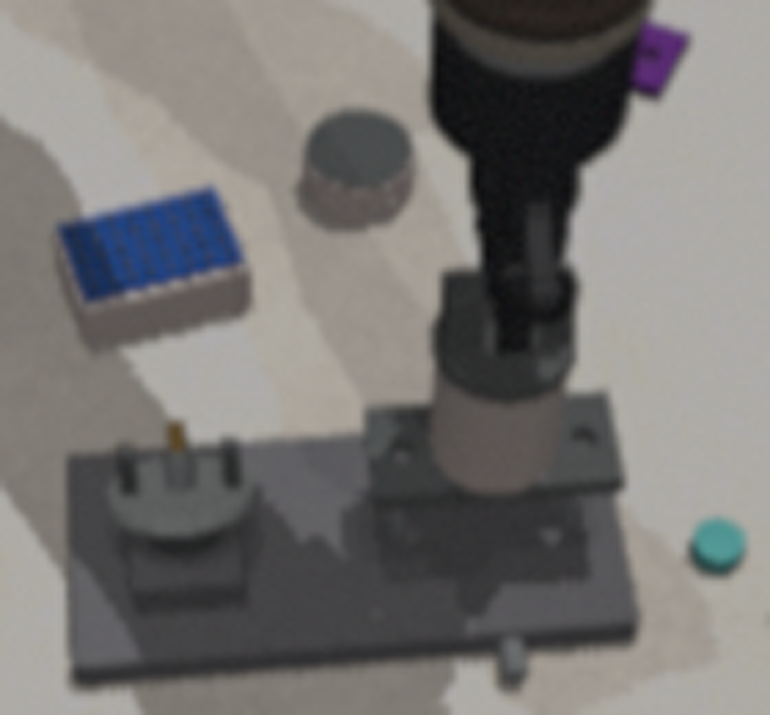

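View pics/t3c.png

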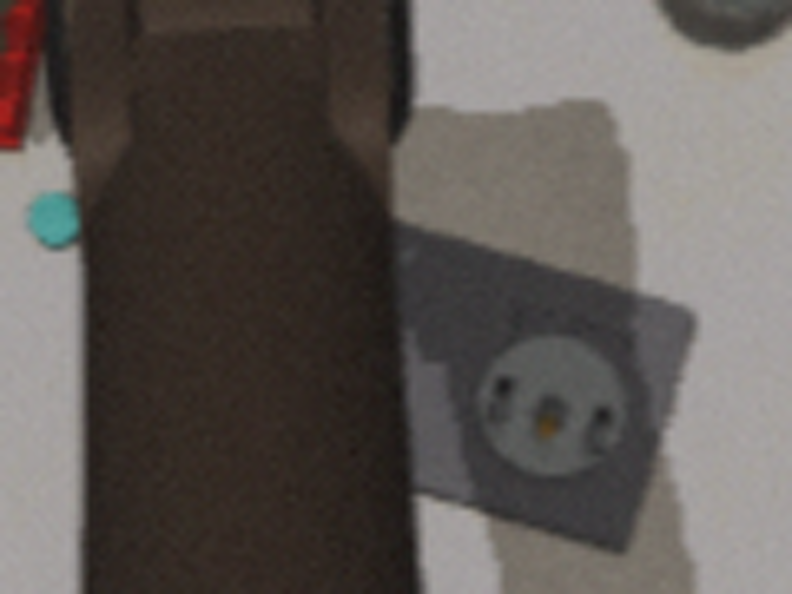

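```bash
python3 - <<'E'
from fit import *
S=load('scene3'); s=lambda x,y:cp(x,y,5.5,260,120)
for h in(70,73.5):
  o=[(S,s(368,408),(-25,-56,10+h)),(S,s(605,394),(-25,56,10+h)),(S,s(623,481),(25,56,10+h)),(S,s(378,494),(25,-56,10+h)),(S,s(403,450),(0,-41,10+h)),(S,s(585,435),(0,41,10+h))]
  x,r=fit(o,[.616,.117,-.3]); print(x,np.degrees(x[2]));print(r.round(1).tolist())
s0=np.array([.5991,.0516]);y=np.radians(-17.2)
seat=s0+.065*np.array([-np.sin(y),np.cos(y)]); print('seat scene',seat, 'need',seat-x[:2])
s=lambda x,y:cp(x,y,5.5,260,120)
sc=[(S,s(66,455),(-60,-130,20)),(S,s(637,628),(60,130,20)),(S,s(75,670),(60,-130,20)),(S,s(176,424),port((0,0,32))),(S,s(180,498),port((0,0,0)))]
x,r=fit(sc,[.6,.05,-.3]); print(x,np.degrees(x[2]));print(r.round(1).tolist())
E
```

```text
[ 0.6135  0.117  -0.3094] -17.73007933457976
[[-0.6, -0.2], [0.7, -0.5], [0.6, -0.1], [-0.6, 0.5], [0.0, -0.2], [-0.1, 0.4]]
[ 0.6157  0.1157 -0.309 ] -17.706934478464273
[[-0.7, -0.2], [0.8, -0.5], [0.7, -0.1], [-0.7, 0.5], [-0.0, -0.2], [-0.0, 0.4]]
seat scene [0.6183 0.1137] need [ 0.0026 -0.002 ]
[ 0.5993  0.0516 -0.302 ] -17.302006385398656
[[-0.2, 0.1], [1.1, -0.0], [-1.0, 0.2], [-0.0, 0.4], [0.1, -1.4]]
```

Call:
jog_arm(plan=[[[0.2, -0.19, -1], 0], [[0, 0, -1.5], 0], [[0, 0, -0.8], 0], [[0, 0, -0.2], 0], [[0, 0, 0], 0]])

```text
clock: 3.95
position: [0.6181, 0.1144, 0.3049]
tool_rot: [[0.955, -0.296, -0.001], [-0.296, -0.955, -0.0], [-0.001, 0.001, -1.0]]
ft_force: [-0.3, 0.0, -4.1]
finger_gap: 0.0173
```

```bash
python3 - <<'E'
from h import *
st()
d=grab('scene','scene4'); crop('scene4',300,160,400,250,8,'s4c'); st()
E
```

```text
3.95 [0.6181 0.1144 0.3049] yaw -17.2 tilt [-0.0012 -0.0005] F [-0.3469  0.0427 -4.0905] T [ 0.0016 -0.0661  0.0133] gap 0.017335823539138453
4.0 [0.6183 0.1144 0.3055] yaw -17.21 tilt [-0.0003 -0.0002] F [-0.2245  0.0052 -4.0118] T [-0.0107 -0.0138 -0.0335] gap 0.017251646339771498
```

View pics/s4c.png

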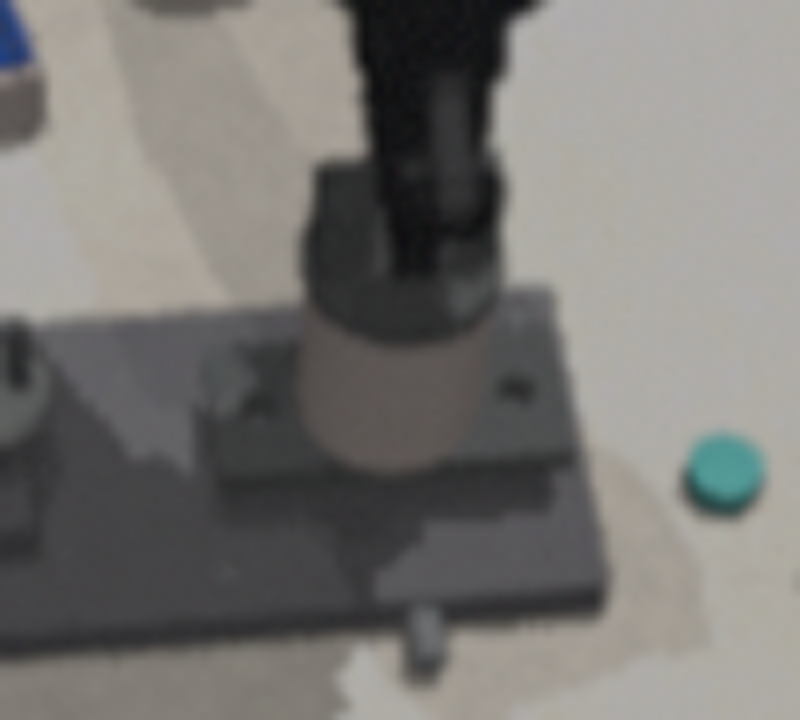

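```bash
python3 - <<'E'
from fit import *
S=load('scene4'); s=lambda x,y:cp(x,y,8,300,160)
h=39
o=[(S,s(572,457),(25,56,10+h)),(S,s(218,474),(25,-56,10+h)),(S,s(258,402),(0,-41,10+h)),(S,s(518,388),(0,41,10+h)),(S,s(205,365),(-25,-56,10+h))]
x,r=fit(o,[.616,.117,-.3]); print(x,np.degrees(x[2]));print(r.round(1).tolist())
seat=np.array([.6183,.1137]); print('need mm',1000*(Rz(np.radians(17.25))[:2,:2]@(seat-x[:2])))
E
```

```text
[ 0.6186  0.1128 -0.3148] -18.035576138415344
[[0.4, -0.4], [-0.1, 0.3], [0.0, 0.7], [-0.2, 0.4], [-0.1, -2.4]]
need mm [-0.5417  0.797 ]
```

Call:
jog_arm(plan=[[[-0.02, 0.07, -0.3], 0.4], [[0, 0, -0.4], 0], [[0, 0, -0.4], 0], [[0, 0, 0], 0]])

```text
clock: 4.4
position: [0.6176, 0.1152, 0.2939]
tool_rot: [[0.957, -0.289, -0.001], [-0.289, -0.957, -0.0], [-0.001, 0.001, -1.0]]
ft_force: [-0.5, 0.4, -5.3]
finger_gap: 0.0175
```

Call:
jog_arm(plan=[[[0, 0, -0.3], 0], [[0, 0, -0.3], 0], [[0, 0, -0.2], 0], [[0, 0, 0], 0]])

```text
clock: 4.8
position: [0.6178, 0.1151, 0.2867]
tool_rot: [[0.957, -0.289, -0.001], [-0.289, -0.957, 0.0], [-0.001, 0.0, -1.0]]
ft_force: [-4.2, 0.4, -0.7]
finger_gap: 0.017
```

Call:
jog_arm(plan=[[[0, 0, -0.15], 0], [[0, 0, 0], 0], [[0, 0, 0], 0]])

```text
clock: 5.1
position: [0.6178, 0.115, 0.2867]
tool_rot: [[0.957, -0.289, -0.0], [-0.289, -0.957, 0.001], [-0.001, -0.001, -1.0]]
ft_force: [-8.8, 0.5, 11.8]
finger_gap: 0.0171
```

```bash
python3 - <<'E'
from h import *
st()
d=grab('scene','scene5'); crop('scene5',260,140,400,250,5.7,'s5c'); st()
E
```

```text
5.1 [0.6178 0.115  0.2867] yaw -16.82 tilt [-0.0004  0.0009] F [-8.8131  0.5455 11.849 ] T [ 0.1151  2.365  -0.0754] gap 0.017062394928744257
5.15 [0.6178 0.115  0.2867] yaw -16.82 tilt [-0.0004  0.001 ] F [-8.8952  0.1821 11.0422] T [ 0.0968  2.3692 -0.1046] gap 0.01695042914175659
```

View pics/s5c.png

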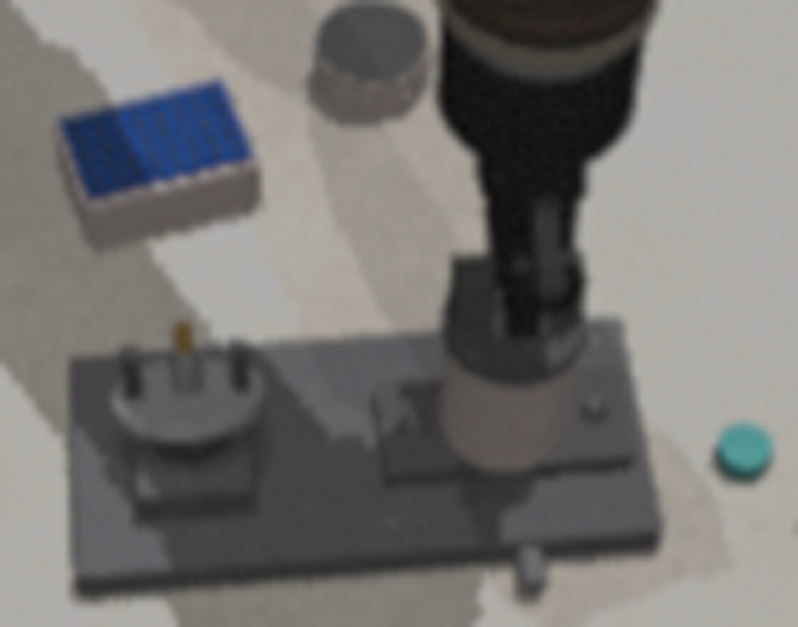

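Call:
jog_arm(plan=[[[-0.1, 0, 0], 0], [[0, 0, 0], 0], [[0, 0, 0], 0], [[0, 0, 0], 0], [[0, 0, 1], 0], [[0, 0, 3], 0], [[0, 0, 4], 0], [[0, 0, 3], 0]], fingers=7)

```text
clock: 5.95
position: [0.6173, 0.1148, 0.3981]
tool_rot: [[0.957, -0.29, 0.002], [-0.29, -0.957, 0.0], [0.002, -0.001, -1.0]]
ft_force: [0.6, 0.7, 1.2]
finger_gap: 0.07
```

Call:
jog_arm(plan=[[[-0.4, -2, 0], 4], [[-0.8, -4.6, 0], 7.5], [[-0.8, -4.6, 0], 7.5], [[-0.8, -4.6, 0], 7.5], [[-0.8, -4.6, 0], 7.5], [[-0.8, -4.6, 0], 7.5], [[-0.8, -4.6, 0], 7.5], [[-0.8, -4.6, 0], 7.5]])

```text
clock: 6.75
position: [0.5565, -0.2289, 0.3962]
tool_rot: [[0.766, 0.643, 0.001], [0.643, -0.766, -0.0], [0.001, 0.001, -1.0]]
ft_force: [0.6, -0.5, -0.1]
finger_gap: 0.0701
```

Call:
jog_arm(plan=[[[-0.8, -4.6, -1], 7.5], [[-0.7, -4.5, -1], 7.5], [[-0.3, -2.4, -0.5], 6.7], [[0, 0, 0], 0], [[0, 0, 0], 0]], fingers=8.5)

```text
clock: 7.25
position: [0.5388, -0.3425, 0.3705]
tool_rot: [[0.482, 0.876, 0.0], [0.876, -0.482, 0.0], [0.0, 0.0, -1.0]]
ft_force: [-0.2, -0.1, -0.1]
finger_gap: 0.0848
```

```bash
python3 - <<'E'
from h import *
st()
d=grab('scene','scene6'); crop('scene6',260,120,420,250,5,'s6c');  crop('scene6',110,190,210,270,8,'s6d'); d=grab('top','top6'); crop('top6',270,145,390,235,6.6,'t6c'); o=st(); print(o['joints'])
E
```

```text
7.25 [ 0.5388 -0.3425  0.3705] yaw 61.21 tilt [0.0002 0.0001] F [-0.1688 -0.07   -0.099 ] T [ 0.0657 -0.0004  0.0353] gap 0.08475797506156442
7.35 [ 0.5397 -0.3407  0.3707] yaw 61.4 tilt [0.0008 0.0005] F [ 0.1441 -0.4954  0.703 ] T [-0.0181 -0.0247  0.0121] gap 0.08501910315123842
[16.2996 26.8648 16.459  92.6658 -8.4224 61.6596 96.4833]
```

View pics/s6c.png

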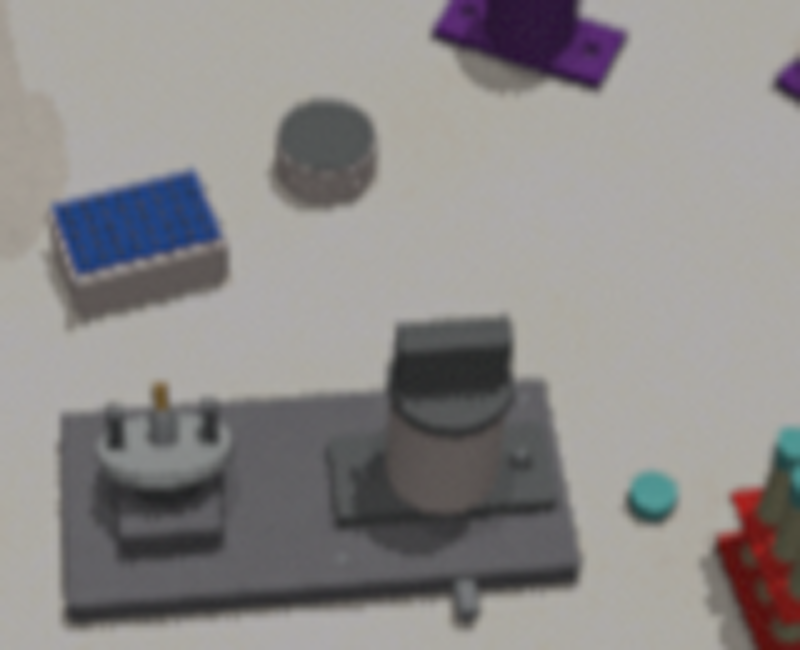

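View pics/s6d.png

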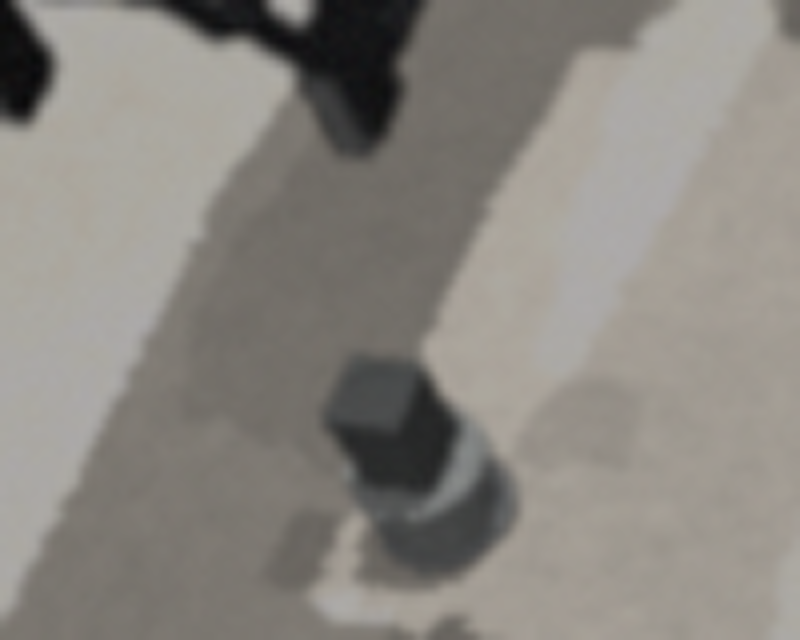

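View pics/t6c.png

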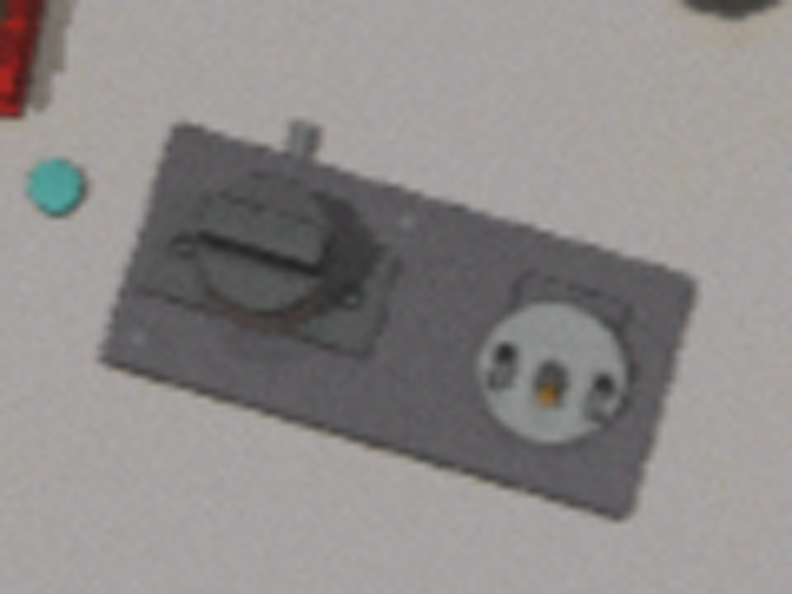

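Call:
jog_arm(plan=[[[-0.1, -0.13, -4], 0], [[0, 0, -4], 0], [[0, 0, -4], 0], [[0, 0, -3], 0], [[0, 0, -0.9], 0], [[0, 0, 0], 0]])

```text
clock: 7.95
position: [0.5385, -0.3419, 0.2106]
tool_rot: [[0.478, 0.879, -0.002], [0.879, -0.478, 0.001], [0.0, -0.002, -1.0]]
ft_force: [-0.6, -0.6, 0.8]
finger_gap: 0.0851
```

Call:
jog_arm(plan=[[[0, 0, 0], 0], [[0, 0, 0], 0], [[0, 0, 0], 0], [[0, 0, 0], 0], [[0, 0, 0], 0]], fingers=0, squeeze=30)

```text
clock: 8.45
position: [0.5383, -0.3433, 0.2121]
tool_rot: [[0.479, 0.878, 0.001], [0.878, -0.479, -0.0], [0.0, 0.001, -1.0]]
ft_force: [-0.6, 1.0, 4.4]
finger_gap: 0.0241
```

```bash
python3 - <<'E'
from h import *
st()
d=grab('scene','scene7'); crop('scene7',110,190,210,270,8,'s7d'); st()
E
```

```text
8.45 [ 0.5383 -0.3433  0.2121] yaw 61.38 tilt [ 0.0013 -0.0004] F [-0.6468  1.0177  4.4041] T [ 0.1545  0.1263 -0.0013] gap 0.024082707202890814
8.5 [ 0.5383 -0.3433  0.2121] yaw 61.39 tilt [ 0.0012 -0.0003] F [-0.4445  1.5711  5.9725] T [ 0.1265  0.1818 -0.0072] gap 0.0235372457387595
```

View pics/s7d.png

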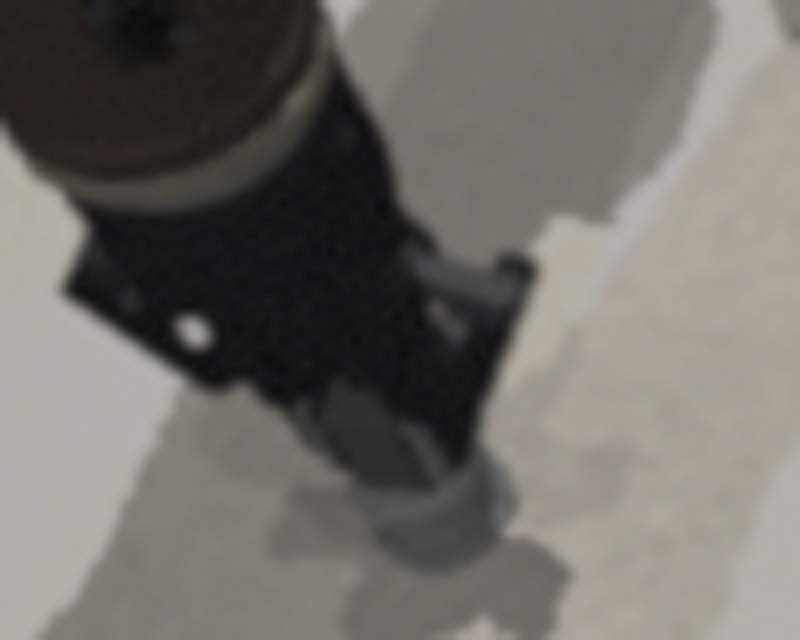

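Call:
jog_arm(plan=[[[0, 0, 1], 0], [[0, 0, 3], 0], [[0.5, 1.2, 3], 1], [[1.7, 4, 0], 2], [[1.8, 4.3, 0], 2.4], [[1.8, 4.3, 0], 2], [[1.8, 4.3, 0], 2], [[1.8, 4.3, 0], 2]])

```text
clock: 9.3
position: [0.6323, -0.1175, 0.2816]
tool_rot: [[0.295, 0.956, -0.0], [0.956, -0.295, -0.0], [-0.0, -0.0, -1.0]]
ft_force: [1.2, 0.0, -1.1]
finger_gap: 0.0239
```

Call:
jog_arm(plan=[[[1.8, 4.3, 0], 0], [[1.1, 2.7, 0], 0], [[0.1, 0.3, 0], 0], [[0, 0, 0], 0], [[0, 0, 0], 0]])

```text
clock: 9.8
position: [0.6615, -0.048, 0.2812]
tool_rot: [[0.298, 0.955, -0.001], [0.955, -0.298, -0.001], [-0.001, -0.0, -1.0]]
ft_force: [-0.9, -1.2, -2.2]
finger_gap: 0.0234
```

```bash
python3 - <<'E'
from h import *
st()
d=grab('scene','scene8'); crop('scene8',220,140,340,260,6,'s8d'); o=st(); print(o['joints'])
E
```

```text
9.8 [ 0.6615 -0.048   0.2812] yaw 72.68 tilt [-0.0007 -0.0013] F [-0.8903 -1.2133 -2.2323] T [-0.0305  0.0315 -0.0232] gap 0.02336562862203761
9.85 [ 0.6615 -0.0484  0.2813] yaw 72.64 tilt [-0.0005 -0.0012] F [ 0.5022 -0.8933 -1.6714] T [-0.0176 -0.0071 -0.0319] gap 0.02356145779483912
[-7.4908 34.1275 10.972  93.1349 -7.5467 53.4944 78.775 ]
```

View pics/s8d.png

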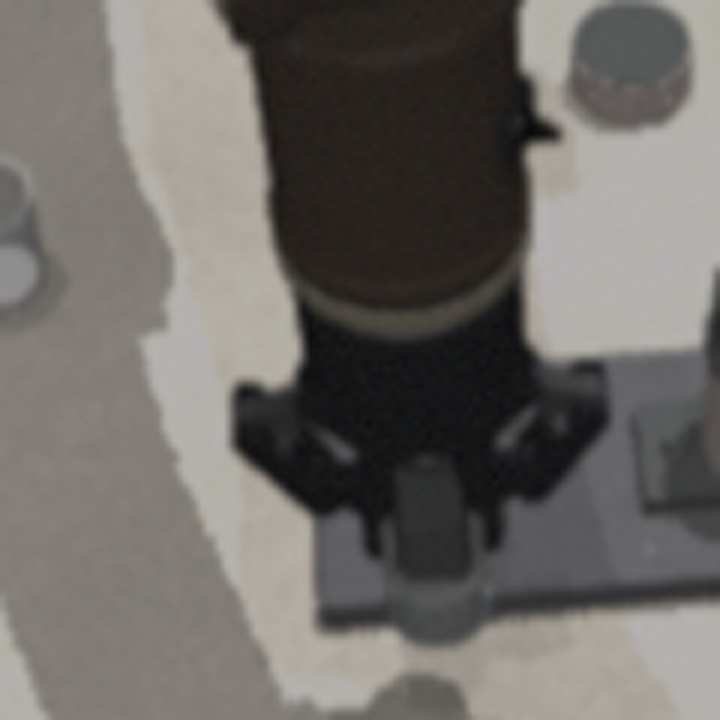

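Call:
jog_arm(plan=[[[0, 0, -2], 0], [[0, 0, -2.5], 0], [[0, 0, -1.4], 0], [[0, 0, -0.2], 0], [[-0.5, 0.15, 0], 0], [[-0.3, 0.1, 0], 0], [[0, 0, 0], 0]], squeeze=20)

```text
clock: 10.55
position: [0.6539, -0.0436, 0.2214]
tool_rot: [[0.296, 0.955, 0.001], [0.955, -0.296, 0.0], [0.001, 0.001, -1.0]]
ft_force: [0.3, -0.4, -0.9]
finger_gap: 0.0236
```

Call:
jog_arm(plan=[[[-0.2, 0.06, 0], 0], [[-0.2, 0.06, 0], 0], [[-0.2, 0.06, 0], 0], [[-0.2, 0.06, 0], 0]])

```text
clock: 10.95
position: [0.6481, -0.0417, 0.2219]
tool_rot: [[0.296, 0.955, 0.008], [0.955, -0.296, -0.001], [0.001, 0.007, -1.0]]
ft_force: [9.6, -1.5, 0.0]
finger_gap: 0.0236
```

```bash
python3 - <<'E'
from h import *
st()
E
```

```text
10.95 [ 0.6481 -0.0417  0.2219] yaw 72.78 tilt [ 0.0076 -0.0008] F [ 9.605  -1.4786  0.0422] T [-0.4544 -2.064  -0.0558] gap 0.02362777615295221
```

Call:
jog_arm(plan=[[[-0.2, 0.06, 0], 0], [[-0.2, 0.06, 0], 0], [[-0.2, 0.06, 0], 0]])

```text
clock: 11.25
position: [0.6429, -0.0401, 0.2229]
tool_rot: [[0.296, 0.955, 0.01], [0.955, -0.296, -0.001], [0.002, 0.01, -1.0]]
ft_force: [8.0, -2.4, 3.4]
finger_gap: 0.0234
```

```bash
python3 - <<'E'
from h import *
st()
E
```

```text
11.25 [ 0.6429 -0.0401  0.2229] yaw 72.77 tilt [ 0.01   -0.0011] F [ 7.9571 -2.3701  3.4131] T [-0.494  -1.9703 -0.0368] gap 0.023439798890454982
```

Call:
jog_arm(plan=[[[-0.2, 0.06, 0], 0], [[-0.2, 0.06, 0], 0], [[-0.2, 0.06, 0], 0], [[-0.2, 0.06, 0], 0]])

```text
clock: 11.65
position: [0.6347, -0.0377, 0.2227]
tool_rot: [[0.296, 0.955, 0.009], [0.955, -0.296, -0.001], [0.002, 0.009, -1.0]]
ft_force: [7.9, -1.1, 3.0]
finger_gap: 0.0235
```

```bash
python3 - <<'E'
from h import *
st()
d=grab('scene','scene9'); crop('scene9',220,160,340,260,6.6,'s9d'); d=grab('top','top9'); crop('top9',270,145,390,235,6.6,'t9d');st()
E
```

```text
11.65 [ 0.6347 -0.0377  0.2227] yaw 72.76 tilt [ 0.0094 -0.001 ] F [ 7.8963 -1.1285  2.9996] T [-0.4775 -1.8531  0.0407] gap 0.023526424387567267
11.75 [ 0.6345 -0.0377  0.2226] yaw 72.77 tilt [ 0.0089 -0.0009] F [ 7.3625 -1.1751  2.647 ] T [-0.4995 -1.7576 -0.0286] gap 0.023496498565808887
```

View pics/s9d.png

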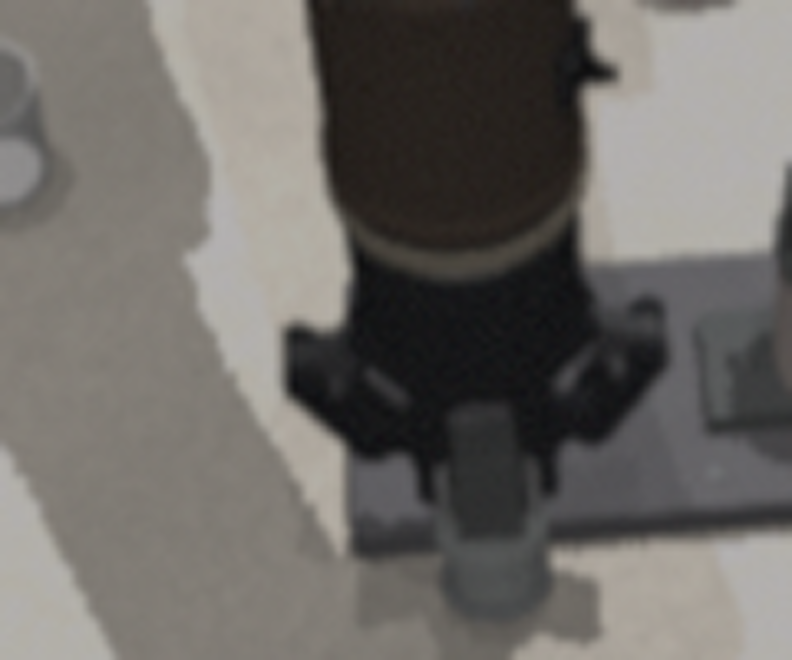

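View pics/t9d.png

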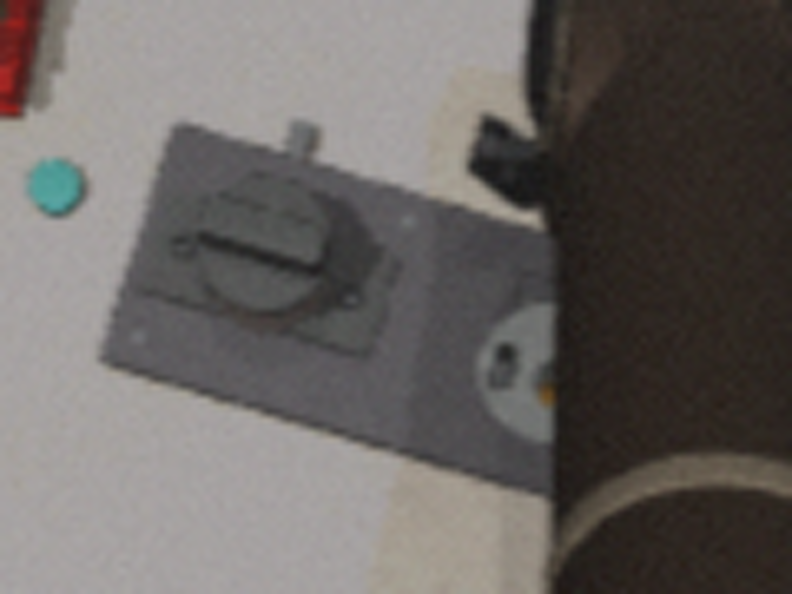

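Call:
jog_arm(plan=[[[-0.2, 0.06, 0], 0], [[-0.2, 0.06, 0], 0], [[-0.2, 0.06, 0], 0], [[-0.1, 0.03, 0], 0]])

```text
clock: 12.15
position: [0.6274, -0.0355, 0.2225]
tool_rot: [[0.296, 0.955, 0.009], [0.955, -0.296, -0.001], [0.002, 0.008, -1.0]]
ft_force: [7.8, -2.3, 0.8]
finger_gap: 0.0236
```

```bash
python3 - <<'E'
from h import *
st()
d=grab('scene','scene10'); crop('scene10',260,190,320,260,10,'s10d'); st()
E
```

```text
12.15 [ 0.6274 -0.0355  0.2225] yaw 72.77 tilt [ 0.0086 -0.0008] F [ 7.8067 -2.3095  0.767 ] T [-0.4626 -1.8708 -0.02  ] gap 0.023560765839680708
12.2 [ 0.6274 -0.0355  0.2225] yaw 72.78 tilt [ 0.0087 -0.0008] F [ 5.6837 -1.6533  2.4202] T [-0.4241 -1.7013 -0.0491] gap 0.023678284959032094
```

View pics/s10d.png

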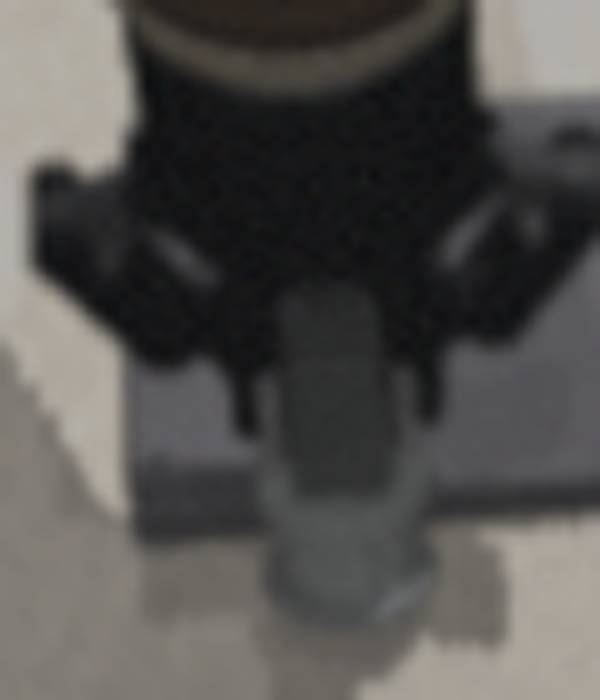

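Call:
jog_arm(plan=[[[0.6, -0.18, 0], 0], [[0.6, -0.18, 0], 0], [[0, 0, 1.5], 0], [[0, 0, 3], 0], [[0, 0, 3], 0], [[0, 0, 1.4], 0], [[0, 0, 0], 0], [[0, 0, 0], 0]], squeeze=40)

```text
clock: 13.0
position: [0.6366, -0.0385, 0.3086]
tool_rot: [[0.296, 0.955, -0.001], [0.955, -0.296, 0.0], [-0.0, -0.001, -1.0]]
ft_force: [-0.2, 0.2, -2.5]
finger_gap: 0.0231
```

```bash
python3 - <<'E'
from h import *
o=st()
d=grab('scene','scene11'); g=np.array(o['position'])+[0,0,-.155]; u=proj(d,g)[0].astype(int); print(u)
x0,y0=u[0]-35,u[1]-30; print(x0,y0)
crop('scene11',x0,y0,x0+70,y0+70,9,'s11d'); C=cloud(d)
cv2.imwrite('pics/z11.png',cv2.resize(np.clip((C[y0:y0+70,x0:x0+70,2]-.05)*800,0,255).astype(np.uint8),None,fx=9,fy=9,interpolation=cv2.INTER_NEAREST))
# in station axes rel to grip
R=np.array([[np.cos(.301),-np.sin(.301)],[np.sin(.301),np.cos(.301)]])
y=np.radians(-17.25);A=np.array([[np.cos(y),np.sin(y)],[-np.sin(y),np.cos(y)]])
Q=(C-g); Q[...,:2]=Q[...,:2]@A.T
np.save('pics/Q11.npy',Q)
for v in range(u[1]-14,u[1]+22,2): print(v,[tuple((Q[v,w]*1000).round(0).astype(int)) for w in range(u[0]-6,u[0]+8,3)])
E
```

```text
13.0 [ 0.6366 -0.0385  0.3086] yaw 72.8 tilt [-0.001   0.0002] F [-0.1952  0.1869 -2.5439] T [-0.0228  0.0535 -0.0126] gap 0.023096881026678617
[291 209]
256 179
195 [(np.int64(19), np.int64(-10), np.int64(80)), (np.int64(10), np.int64(-4), np.int64(67)), (np.int64(9), np.int64(2), np.int64(66)), (np.int64(18), np.int64(8), np.int64(77)), (np.int64(19), np.int64(14), np.int64(76))]
197 [(np.int64(18), np.int64(-10), np.int64(72)), (np.int64(10), np.int64(-5), np.int64(60)), (np.int64(11), np.int64(1), np.int64(61)), (np.int64(9), np.int64(8), np.int64(58)), (np.int64(16), np.int64(14), np.int64(67))]
199 [(np.int64(17), np.int64(-11), np.int64(64)), (np.int64(-144), np.int64(-12), np.int64(-153)), (np.int64(-86), np.int64(-2), np.int64(-75)), (np.int64(-144), np.int64(5), np.int64(-154)), (np.int64(15), np.int64(13), np.int64(58))]
201 [(np.int64(18), np.int64(-11), np.int64(58)), (np.int64(-123), np.int64(-11), np.int64(-134)), (np.int64(-81), np.int64(-2), np.int64(-77)), (np.int64(-122), np.int64(5), np.int64(-133)), (np.int64(16), np.int64(13), np.int64(53))]
203 [(np.int64(-6), 
[... 2441 characters left out ...]
4(-15))]
225 [(np.int64(26), np.int64(-17), np.int64(-20)), (np.int64(28), np.int64(-10), np.int64(-17)), (np.int64(30), np.int64(-4), np.int64(-15)), (np.int64(30), np.int64(3), np.int64(-16)), (np.int64(27), np.int64(9), np.int64(-22))]
227 [(np.int64(-32), np.int64(-21), np.int64(-117)), (np.int64(31), np.int64(-11), np.int64(-20)), (np.int64(33), np.int64(-4), np.int64(-19)), (np.int64(33), np.int64(3), np.int64(-20)), (np.int64(27), np.int64(9), np.int64(-30))]
229 [(np.int64(18), np.int64(-19), np.int64(-49)), (np.int64(29), np.int64(-11), np.int64(-31)), (np.int64(31), np.int64(-5), np.int64(-29)), (np.int64(30), np.int64(2), np.int64(-32)), (np.int64(30), np.int64(9), np.int64(-34))]
```

View pics/s11d.png

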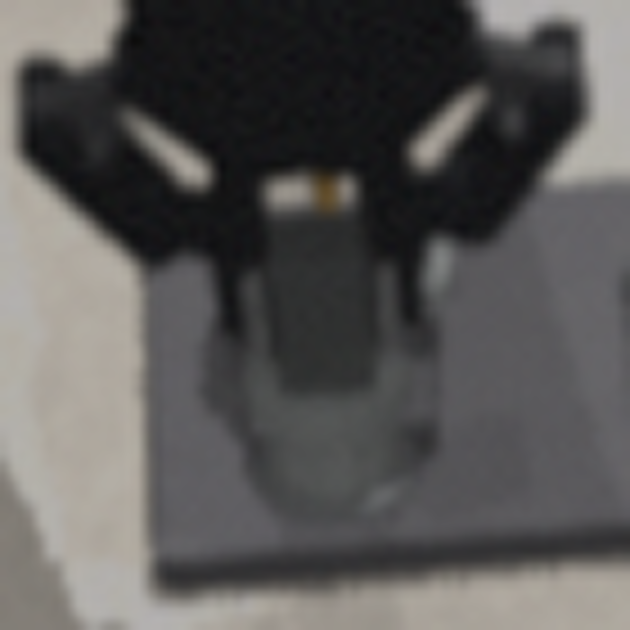

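```bash
cat > tilt.py <<'E'
from fit import *
from scipy.optimize import least_squares
y=np.radians(-17.25);A=np.array([[np.cos(y),np.sin(y)],[-np.sin(y),np.cos(y)]])
def facefit(Q,rows,cols):
    P=Q[rows[0]:rows[1],cols[0]:cols[1]].reshape(-1,3)*1000
    def f(p): return P[:,0]*np.cos(p[0])+P[:,2]*np.sin(p[0])-p[1]
    s=least_squares(f,[.4,12],loss='soft_l1',f_scale=1.5); r=f(s.x)
    return np.degrees(s.x[0]),s.x[1],np.std(r),len(P)
E
python3 - <<'E'
from tilt import *
Q=np.load('pics/Q11.npy')
for rows in((211,222),(210,220),(212,221),(213,222)): print(rows,facefit(Q,rows,(287,297)))
# top: normal (-sin,cos)
P=Q[203:208,288:296].reshape(-1,3)*1000
print(np.c_[P].round(0)[:0], np.degrees(np.arctan(np.polyfit(P[:,0],P[:,2],1)[0])))
# silhouette fit
E
```

```text
(211, 222) (np.float64(19.29734126298652), np.float64(15.113729612371328), np.float64(1.1310674495278765), 110)
(210, 220) (np.float64(19.125595336229228), np.float64(15.173184080111715), np.float64(1.1621671371293785), 100)
(212, 221) (np.float64(19.938827012693626), np.float64(15.08953030002443), np.float64(1.1370232078098066), 90)
(213, 222) (np.float64(19.24509645122156), np.float64(15.145592451191813), np.float64(1.0962461674913686), 90)
[] 19.826188706636675
```

```bash
cat >> tilt.py <<'E'
B=np.array([.0021,-.0009,0])
def model(p,local,g):  # p: phi(rad), dx,dy,dz mm offset of neck axis pt at h=57 rel grip in station axes ; local (r,y,z)
    r,yy,z=local; z=z-57
    c,s=np.cos(p[0]),np.sin(p[0])
    v=np.array([r*c-z*s+p[1], yy+p[2], r*s+z*c+p[3]])/1000
    v[:2]=A.T@v[:2]; return g+v+B
def pfit(d,g,obs,fix=None):
    def f(p): return np.array([proj(d,model(p,l,g))[0]-uv for uv,l in obs]).ravel()
    s=least_squares(f,[.4,0,0,0],loss='soft_l1'); return s.x,f(s.x).reshape(-1,2)
def draw(tag,d,g,p,x0,y0,w,s,out):
    im=cv2.imread(f'pics/{tag}.png')[y0:y0+w,x0:x0+w]; im=cv2.resize(im,None,fx=s,fy=s,interpolation=cv2.INTER_CUBIC)
    def pl(L,col):
        q=np.array([proj(d,model(p,l,g))[0] for l in L]); q=((q-[x0,y0]+.5)*s-.5).astype(int); cv2.polylines(im,[q],True,col,1)
    a=np.linspace(0,2*np.pi,40)
    pl([(12,-12,74),(12,12,74),(12,12,34),(12,-12,34)],(0,255,255)); pl([(12,-12,74),(12,12,74),(-12,12,74),(-12,-12,74)],(0,255,0))
    pl([(21.5*np.cos(t),21.5*np.sin(t),0) for t in a],(0,0,255)); pl([(21*np.cos(t),21*np.sin(t),34) for t in a],(255,0,255))
    cv2.imwrite(f'pics/{out}.png',im)
E
python3 - <<'E'
from tilt import *
d=load('scene11'); g=np.array([.6366,-.0385,.3086-.155]); s=lambda x,y:cp(x,y,9,256,179)
obs=[(s(265,213),(12,-12,74)),(s(372,213),(12,12,74)),(s(286,390),(12,-12,34)),(s(377,392),(12,12,34))]
p,r=pfit(d,g,obs); print(np.degrees(p[0]),p,r.round(1).tolist())
draw('scene11',d,g,[np.radians(19.5),0,0,0],256,179,70,9,'o1'); draw('scene11',d,g,[np.radians(28.6),0,0,0],256,179,70,9,'o2')
im=np.hstack([cv2.imread('pics/o1.png')[:, 100:500],cv2.imread('pics/o2.png')[:,100:500]]); cv2.imwrite('pics/o12.png',im[:600])
E
```

```text
53.131116000600464 [ 0.9273 24.1032  0.8947 34.5648] [[0.2, 0.6], [-0.1, -0.2], [-0.8, 0.3], [0.7, -0.8]]
```

View pics/o12.png

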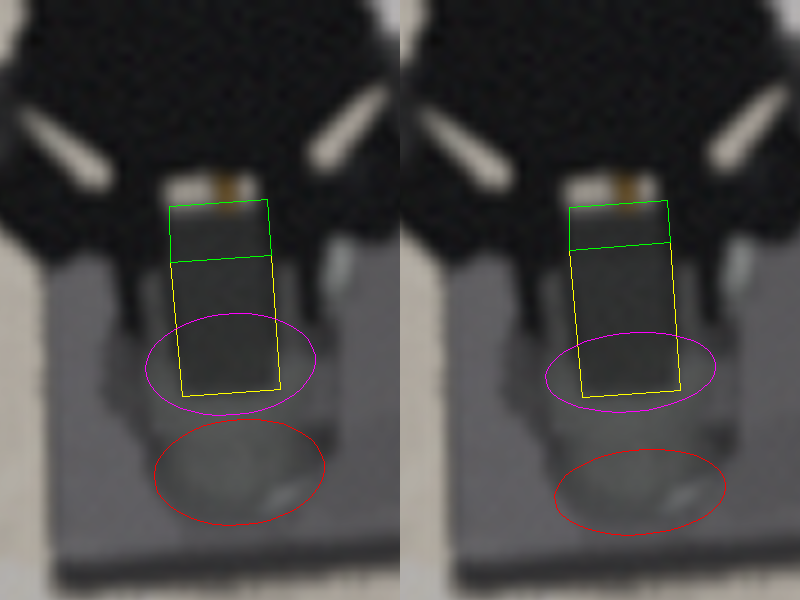

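Call:
jog_arm(plan=[[[0, 0, -3], 0], [[0, 0, -3], 0], [[0, 0, -2.2], 0], [[0, 0, -0.4], 0], [[0, 0, 0], 0], [[-0.3, 0.09, 0], 0], [[-0.3, 0.09, 0], 0], [[-0.2, 0.06, 0], 0]], squeeze=20)

```text
clock: 13.85
position: [0.6291, -0.0361, 0.2243]
tool_rot: [[0.296, 0.955, 0.002], [0.955, -0.296, 0.0], [0.001, 0.002, -1.0]]
ft_force: [2.6, -0.9, -3.3]
finger_gap: 0.0235
```

Call:
jog_arm(plan=[[[-0.2, 0.06, 0], 0], [[0, 0, 0], 0]])

```text
clock: 14.05
position: [0.6281, -0.0359, 0.2244]
tool_rot: [[0.296, 0.955, 0.005], [0.955, -0.296, -0.001], [0.001, 0.005, -1.0]]
ft_force: [5.2, -0.4, -3.5]
finger_gap: 0.0237
```

```bash
cat >> tilt.py <<'E'
def meas(tag):
    o=st(); d=grab('scene',tag); g=np.array(o['position'])+[0,0,-.155]; u=proj(d,g)[0].astype(int)
    C=cloud(d); Q=C-g-B; Q[...,:2]=Q[...,:2]@A.T
    a=np.degrees(0)
    print('u',u,'face',facefit(Q,(u[1]+3,u[1]+12),(u[0]-4,u[0]+6)))
    P=(g[:2]-[.597,.0525])@A.T; print('grip station xy',P*1000)
    x0,y0=u-30; crop(tag,x0,y0,x0+65,y0+65,9,tag+'c'); return d,g,Q,u
E
python3 - <<'E'
from tilt import *
meas('scene12')
E
```

```text
14.05 [ 0.6281 -0.0359  0.2244] yaw 72.78 tilt [ 0.005  -0.0005] F [ 5.1779 -0.3585 -3.5436] T [-0.3669 -1.1978  0.01  ] gap 0.023662915829519172
u [293 226] face (np.float64(18.75425793616112), np.float64(13.91372434226415), np.float64(1.1890239428474838), 90)
grip station xy [ 55.9572 -75.1834]
```

View pics/scene12c.png

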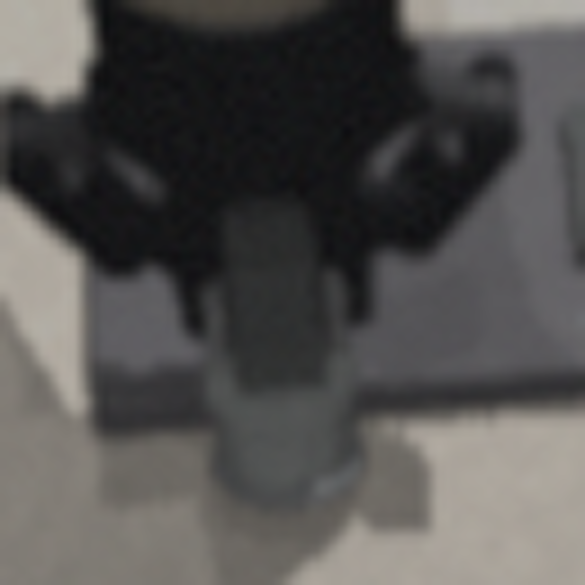

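```bash
python3 - <<'E'
from tilt import *
d=load('scene8'); g=np.array([.6615,-.0482,.2812-.155]); u=proj(d,g)[0].astype(int); C=cloud(d); Q=C-g-B; Q[...,:2]=Q[...,:2]@A.T
print(u)
for v in range(u[1]-8,u[1]+30,2): print(v,[tuple((Q[v,w]*1000).round(0).astype(int).tolist()) for w in range(u[0]-4,u[0]+6,3)])
for r in((0,9),(2,11),(-2,8),(0,12)): print(r,facefit(Q,(u[1]+r[0],u[1]+r[1]),(u[0]-4,u[0]+6)))
draw('scene8',d,g,[0,0,0,0],u[0]-32,u[1]-30,65,9,'o8')
d=load('scene12'); g=np.array([.6281,-.0359,.2244-.155]); u=proj(d,g)[0].astype(int)
draw('scene12',d,g,[np.radians(19),0,0,0],u[0]-32,u[1]-30,65,9,'o9');draw('scene12',d,g,[np.radians(25),0,0,0],u[0]-32,u[1]-30,65,9,'o10')
cv2.imwrite('pics/o13.png',np.hstack([cv2.imread(f'pics/{k}.png')[80:580,150:416] for k in('o8','o9','o10')]))
E
```

```text
[292 226]
218 [(-83, -11, -83), (-80, -3, -81), (-14, 6, 16), (14, 13, 58)]
220 [(-13, -8, 12), (-8, -1, 18), (-8, 6, 18), (13, 13, 48)]
222 [(-5, -8, 16), (-5, -1, 16), (-3, 5, 18), (8, 12, 34)]
224 [(1, -8, 17), (0, -1, 14), (2, 5, 16), (5, 12, 20)]
226 [(5, -8, 15), (7, -2, 17), (7, 5, 16), (8, 11, 17)]
228 [(10, -8, 14), (10, -2, 13), (9, 5, 12), (8, 11, 9)]
230 [(9, -9, 5), (9, -2, 5), (9, 4, 3), (7, 11, 0)]
232 [(8, -9, -4), (9, -3, -4), (9, 4, -4), (9, 10, -5)]
234 [(9, -10, -10), (9, -3, -13), (10, 3, -12), (11, 10, -11)]
236 [(6, -11, -25), (10, -4, -20), (9, 3, -21), (10, 10, -20)]
238 [(12, -11, -24), (13, -4, -22), (11, 3, -26), (16, 9, -20)]
240 [(15, -11, -27), (16, -4, -26), (18, 2, -24), (16, 9, -27)]
242 [(9, -12, -45), (12, -5, -41), (14, 2, -39), (11, 8, -45)]
244 [(11, -12, -51), (13, -6, -49), (14, 1, -49), (13, 8, -51)]
246 [(12, -13, -58), (15, -6, -54), (16, 1, -54), (16, 8, -55)]
248 [(-23, -16, -129), (-21, -8, -126), (486, 18, 756), (-20, 7, -127)]
250 [(-16, -16, -126), (-16, -9, -127), (-14, -1, -126), (-14, 6, -127)]
252 [(-11, -16, -127), (-7, -9, -122), (-8, -1, -125), (-9, 6, -127)]
254 [(-5, -16, -126), (-4, -9, -126), (-5, -2, -130), (-3, 6, -127)]
(0, 9) (np.float64(0.6753978446006862), np.float64(8.735069710497552), np.float64(1.2321380547071337), 90)
(2, 11) (np.float64(-1.030724676423568), np.float64(9.082673980897074), np.float64(0.9918352718285101), 90)
(-2, 8) (np.float64(5.287968237958519), np.float64(8.483179288643433), np.float64(2.3759051021767985), 100)
(0, 12) (np.float64(1.2216704371470521), np.float64(8.805486544440615), np.float64(1.234956434243396), 120)
```

View pics/o13.png

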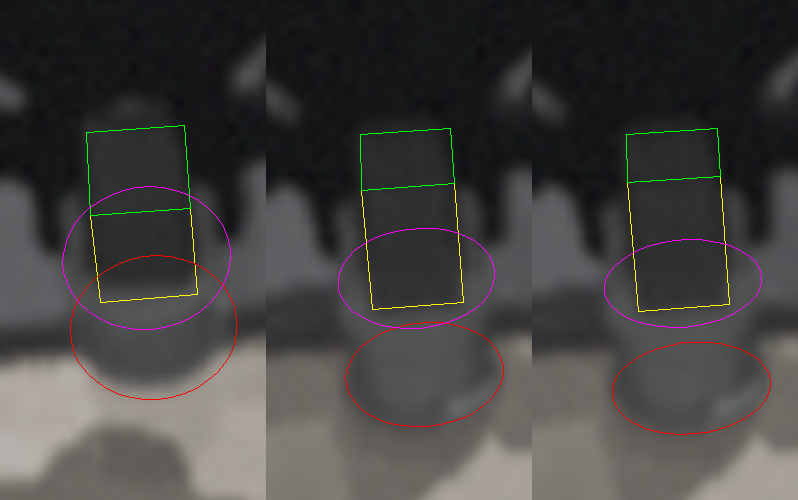

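Call:
jog_arm(plan=[[[-0.2, 0.06, 0], 0], [[-0.2, 0.06, 0], 0], [[-0.2, 0.06, 0], 0], [[-0.2, 0.06, 0], 0]])

```text
clock: 14.5
position: [0.6207, -0.0337, 0.2243]
tool_rot: [[0.296, 0.955, 0.006], [0.955, -0.296, -0.001], [0.001, 0.006, -1.0]]
ft_force: [6.7, -2.1, -7.1]
finger_gap: 0.0234
```

```bash
python3 - <<'E'
from tilt import *
d,g,Q,u=meas('scene13')
for r in((3,12),(2,11),(5,13)): print(facefit(Q,(u[1]+r[0],u[1]+r[1]),(u[0]-4,u[0]+6)))
draw('scene13',d,g,[np.radians(25),2,0,0],u[0]-32,u[1]-30,65,9,'o14')
E
```

```text
14.5 [ 0.6207 -0.0337  0.2243] yaw 72.77 tilt [ 0.0065 -0.0009] F [ 6.6721 -2.0615 -7.1019] T [-0.387  -1.9667  0.043 ] gap 0.023412309019365272
u [293 224] face (np.float64(26.77662819424488), np.float64(15.083151597736407), np.float64(1.452775282982345), 90)
grip station xy [ 48.2204 -75.2882]
(np.float64(26.77662819424488), np.float64(15.083151597736407), np.float64(1.452775282982345), 90)
(np.float64(27.059465049949342), np.float64(15.028958625566966), np.float64(1.5745658208543338), 90)
(np.float64(24.36220670022412), np.float64(15.657244979710537), np.float64(1.4677808886388353), 80)
```

View pics/o14.png

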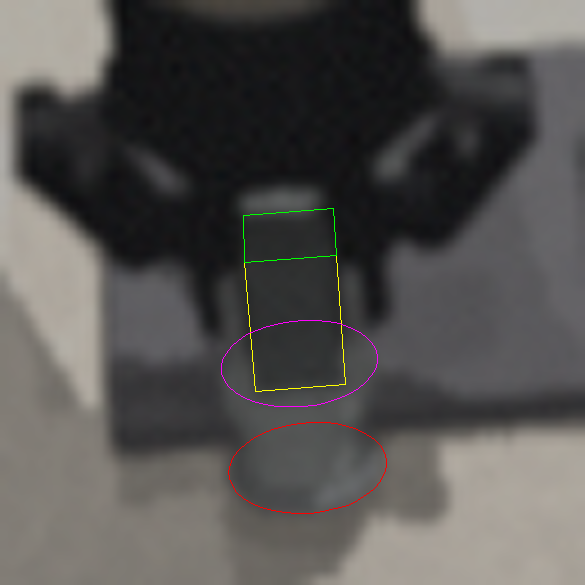

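Call:
jog_arm(plan=[[[-0.2, 0.06, 0], 0], [[-0.1, 0.03, 0], 0], [[0.6, -0.18, 0], 0], [[0.6, -0.18, 0], 0], [[0, 0, 1.5], 0], [[0, 0, 3], 0], [[0, 0, 3], 0], [[0, 0, 1.5], 0]])

```text
clock: 15.35
position: [0.6285, -0.0361, 0.3168]
tool_rot: [[0.296, 0.955, 0.004], [0.955, -0.296, 0.0], [0.001, 0.003, -1.0]]
ft_force: [1.2, -0.3, -1.4]
finger_gap: 0.0236
```

Call:
jog_arm(plan=[[[0, 0, 0], 0], [[0, 0, 0], 0], [[0, 0, 0], 0]], squeeze=40)

```text
clock: 15.65
position: [0.6274, -0.0357, 0.3116]
tool_rot: [[0.296, 0.955, -0.003], [0.955, -0.296, 0.0], [-0.001, -0.003, -1.0]]
ft_force: [-0.1, -0.0, -1.7]
finger_gap: 0.0236
```

```bash
python3 - <<'E'
from tilt import *
d,g,Q,u=meas('scene14')
for r in((3,12),(2,11),(5,13),(1,12)): print(facefit(Q,(u[1]+r[0],u[1]+r[1]),(u[0]-4,u[0]+6)))
draw('scene14',d,g,[np.radians(28),2,0,0],u[0]-32,u[1]-30,65,9,'o15')
E
```

```text
15.65 [ 0.6274 -0.0357  0.3116] yaw 72.8 tilt [-0.0027  0.    ] F [-0.1208 -0.0197 -1.7273] T [0.036  0.0424 0.0554] gap 0.0236000089312662
u [291 205] face (np.float64(28.367756383694875), np.float64(14.172433258180076), np.float64(1.3362827371453034), 90)
grip station xy [ 55.1919 -75.2354]
(np.float64(28.367756383694875), np.float64(14.172433258180076), np.float64(1.3362827371453034), 90)
(np.float64(28.0748018769289), np.float64(14.21704873606629), np.float64(1.3479007896763497), 90)
(np.float64(26.585009353636487), np.float64(14.701831279643013), np.float64(1.295727202018489), 80)
(np.float64(27.827709369690826), np.float64(14.256724536265299), np.float64(1.2981056438171703), 110)
```

View pics/o15.png

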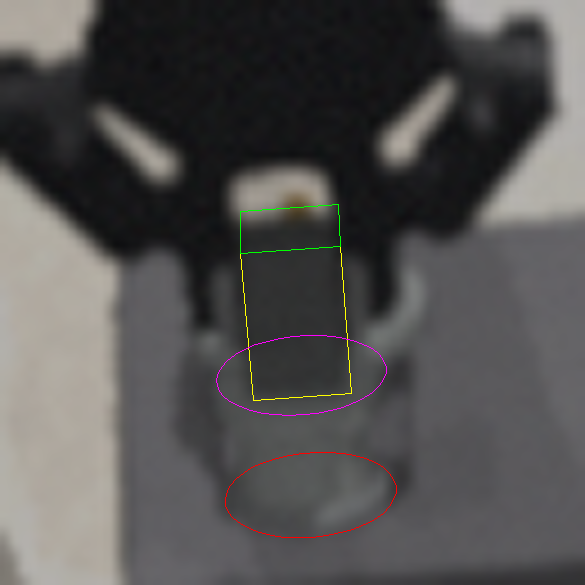

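Call:
jog_arm(plan=[[[0, 0, 1], 0], [[0, 0, 2], 0], [[-2.5, 0.78, 0], 0], [[-3.5, 1.09, 0], 0], [[-3.5, 1.09, 0], 0], [[-2.25, 0.69, 0], 0], [[0, 0, 0], 0], [[0, 0, 0], 0]])

```text
clock: 16.5
position: [0.5108, 0.0006, 0.3438]
tool_rot: [[0.295, 0.955, 0.001], [0.955, -0.295, 0.0], [0.001, 0.001, -1.0]]
ft_force: [0.2, -0.1, -1.4]
finger_gap: 0.024
```

Call:
jog_arm(plan=[[[0, 0, -2], 0], [[0, 0, -0.8], 0], [[0, 0, 0], 0], [[0, 0, 0], 0]])

```text
clock: 16.9
position: [0.5111, 0.0003, 0.3152]
tool_rot: [[0.296, 0.955, -0.0], [0.955, -0.296, -0.0], [-0.0, -0.0, -1.0]]
ft_force: [0.5, 0.2, -1.8]
finger_gap: 0.0233
```

```bash
python3 - <<'E'
from tilt import *
d,g,Q,u=meas('scene15'); print(g)
draw('scene15',d,g,[np.radians(28),2,0,-2],u[0]-32,u[1]-30,75,8,'o16')
grab('top','top15'); crop('top15',290,150,390,230,8,'t15')
E
```

```text
16.9 [0.5111 0.0003 0.3152] yaw 72.76 tilt [-0.0004 -0.0003] F [ 0.5369  0.2317 -1.7766] T [ 0.0096  0.0711 -0.0318] gap 0.02326152417927995
u [288 163] face (np.float64(26.244198385030323), np.float64(14.8342796484316), np.float64(1.5818279846354106), 90)
grip station xy [-66.6047 -75.2883]
[0.5111 0.0003 0.1602]
```

View pics/o16.png

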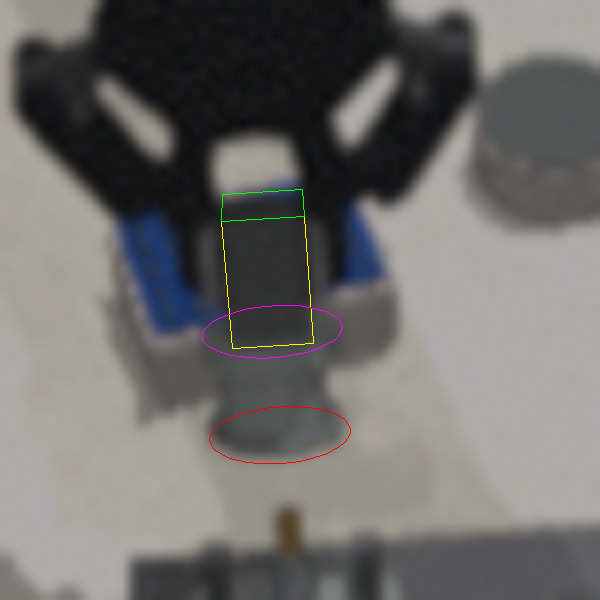

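View pics/t15.png

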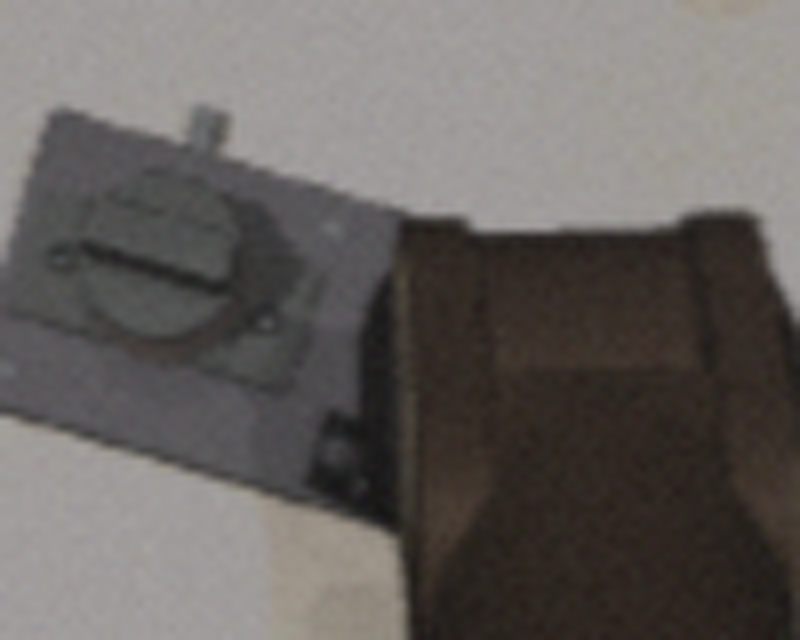

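```bash
python3 - <<'E'
from tilt import *
d=load('scene15'); g=np.array([.5111,.0003,.1602]); 
def z(uv): return ((np.array(uv)-[288-32,163-30]+.5)*8-.5).round(0)
st0=np.array([.597,.0525,0])
def S(p): p=np.array(p)/1000.; v=p.copy(); v[:2]=A.T@v[:2]; return st0+v+B
for h in(0,19,32): print('port',h,z(proj(d,S(port((0,0,h))))[0]), 'clips',z(proj(d,S(port((0,23,20))))[0]),z(proj(d,S(port((0,-23,20))))[0]))
for ph in (26,28.6):
  for h in(0,37,74): print(ph,h,z(proj(d,model([np.radians(ph),2,0,-2],(0,0,h),g))[0]))
  # station coords of mouth & axis
  c,s=np.cos(np.radians(ph)),np.sin(np.radians(ph)); gx=np.array([-66.6,160.2])+[2,-2]
  m=gx+57*np.array([s,-c]); print('mouth',m,'rel port',[(m-[-10,55])@[np.cos(.5),np.sin(.5)],(m-[-10,55])@[-np.sin(.5),np.cos(.5)]])
E
python3 - <<'E'
import sys; sys.path.insert(0,'.')
import os; os.chdir('.')
from h import *
crop('scene15',266,165,316,225,10,'s15z')
E
```

```text
port 0 [295. 609.] clips [364. 546.] [216. 556.]
port 19 [291. 554.] clips [364. 546.] [216. 556.]
port 32 [288. 516.] clips [364. 546.] [216. 556.]
26 0 [280. 432.]
26 37 [271. 321.]
26 74 [263. 206.]
mouth [-39.6128 106.9687] rel port [np.float64(-1.0725751992058499), np.float64(59.804013414382766)]
28.6 0 [280. 436.]
28.6 37 [272. 322.]
28.6 74 [262. 205.]
mouth [-37.3146 108.155 ] rel port [np.float64(1.5130651762982832), np.float64(59.74317470549798)]
```

View pics/s15z.png

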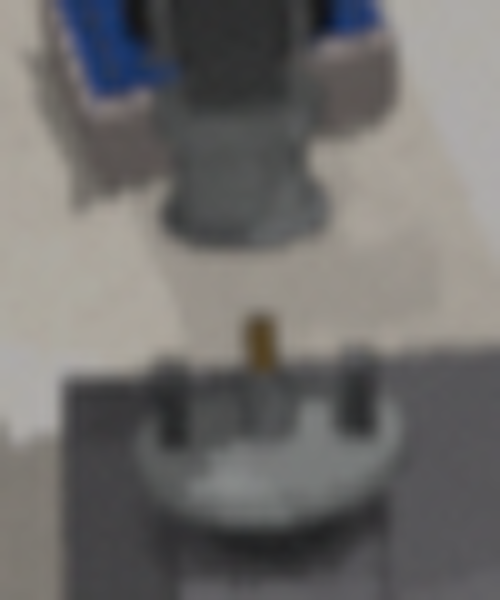

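Call:
jog_arm(plan=[[[0.46, -0.14, -0.88], 0], [[0.46, -0.14, -0.88], 0], [[0.37, -0.11, -0.7], 0], [[0, 0, 0], 0], [[0, 0, 0], 0]])

```text
clock: 17.5
position: [0.5234, -0.0034, 0.2901]
tool_rot: [[0.296, 0.955, -0.001], [0.955, -0.296, -0.0], [-0.0, -0.001, -1.0]]
ft_force: [-0.2, 0.7, -1.9]
finger_gap: 0.0238
```

```bash
python3 - <<'E'
from tilt import *
d,g,Q,u=meas('scene16')
crop('scene16',260,160,320,225,9,'s16z')
E
```

```text
17.5 [ 0.5234 -0.0034  0.2901] yaw 72.77 tilt [-0.001  -0.0002] F [-0.1744  0.7291 -1.9184] T [0.026  0.0143 0.0396] gap 0.02380171596521087
u [289 174] face (np.float64(24.970141675613696), np.float64(15.134262282956577), np.float64(1.7884620164506468), 90)
grip station xy [-53.6817 -75.1997]
```

View pics/s16z.png

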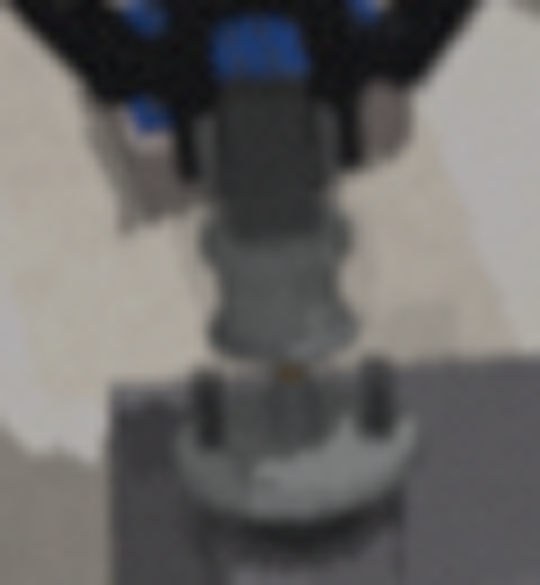

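Call:
jog_arm(plan=[[[0.23, -0.07, -0.44], 0], [[0.23, -0.07, -0.44], 0], [[0, 0, 0], 0]])

```text
clock: 17.85
position: [0.5283, -0.0047, 0.2818]
tool_rot: [[0.296, 0.955, 0.0], [0.955, -0.296, 0.0], [0.0, 0.0, -1.0]]
ft_force: [-2.8, 0.9, 5.4]
finger_gap: 0.0238
```

```bash
python3 - <<'E'
from tilt import *
d,g,Q,u=meas('scene17')
crop('scene17',260,160,320,225,9,'s17z')
E
```

```text
17.85 [ 0.5283 -0.0047  0.2818] yaw 72.79 tilt [0.0002 0.0003] F [-2.8392  0.8993  5.3952] T [0.0927 0.4726 0.0027] gap 0.023790955935915986
u [290 177] face (np.float64(-38.852772663840796), np.float64(13.165968023678884), np.float64(6.136383821295434), 90)
grip station xy [-48.6792 -74.9606]
```

View pics/s17z.png

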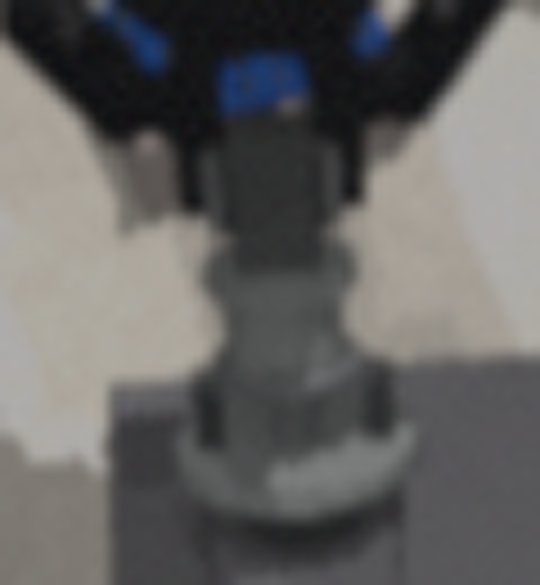

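Call:
jog_arm(plan=[[[0.14, -0.04, -0.26], 0], [[0.14, -0.04, -0.26], 0], [[0, 0, 0], 0]], squeeze=60)

```text
clock: 18.2
position: [0.5305, -0.005, 0.2768]
tool_rot: [[0.296, 0.955, -0.001], [0.955, -0.296, 0.001], [0.001, -0.001, -1.0]]
ft_force: [-4.5, 2.6, 1.6]
finger_gap: 0.0232
```

```bash
python3 - <<'E'
from tilt import *
d,g,Q,u=meas('scene18')
crop('scene18',260,160,320,225,9,'s18z')
E
```

```text
18.2 [ 0.5305 -0.005   0.2768] yaw 72.81 tilt [-0.0012  0.0009] F [-4.4745  2.6058  1.6436] T [0.5163 0.7574 0.0894] gap 0.02322738133854165
u [290 179] face (np.float64(26.948396008485236), np.float64(14.29669470631703), np.float64(1.5215000954981217), 90)
grip station xy [-46.441  -74.6499]
```

View pics/s18z.png

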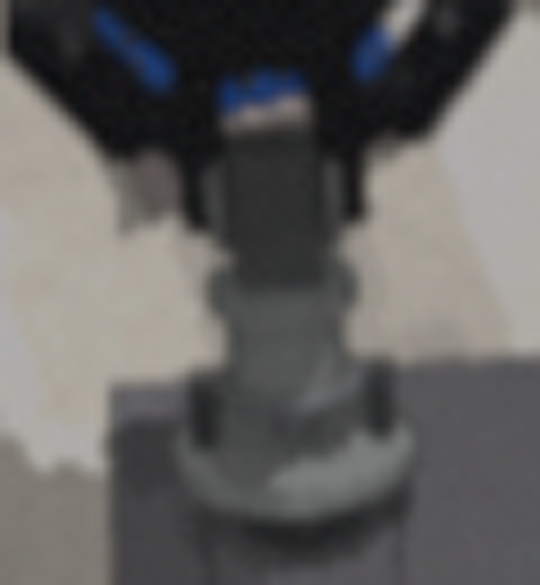

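Call:
jog_arm(plan=[[[0.1, -0.015, -0.29], 0], [[0.1, -0.015, -0.29], 0], [[0, 0, 0], 0]], squeeze=60)

```text
clock: 18.55
position: [0.5319, -0.0051, 0.2699]
tool_rot: [[0.295, 0.955, -0.003], [0.955, -0.295, 0.001], [-0.0, -0.003, -1.0]]
ft_force: [-2.4, 3.5, -5.3]
finger_gap: 0.0234
```

```bash
cat >> tilt.py <<'E'
def ax(o):
    p=np.array(o['position'])+[0,0,-.155]; q=(p-[.597,.0525,0])*1000; q[:2]=A@q[:2]; q-=[-10,-75,55]
    n=np.array([np.cos(.5),0,np.sin(.5)]);z=np.array([-np.sin(.5),0,np.cos(.5)])
    F=np.array(o['ft_force'])-[0,0,-2.0]; F[:2]=A@F[:2]; r=np.array([0,0,-.155]); T=np.array(o['ft_torque'])-np.cross(r,np.array(o['ft_force'])-[0,0,-2.])
    print('across %.1f y %.1f along %.1f (mm) | Fn %.1f Fy %.1f Fax %.1f'%(q@n,q[1],q@z,F@n,F[1],F@z),'Tgrip(st)',A@T[:2],T[2])
E
python3 - <<'E'
from tilt import *
d,g,Q,u=meas('scene19'); ax(sensors.get_obs())
crop('scene19',260,160,320,225,9,'s19z')
E
```

```text
18.55 [ 0.5319 -0.0051  0.2699] yaw 72.83 tilt [-0.0032  0.0008] F [-2.4016  3.5261 -5.3268] T [0.8636 0.8049 0.0432] gap 0.023440476053863422
u [290 182] face (np.float64(27.126978131587006), np.float64(14.171537403470227), np.float64(2.18207273137945), 90)
grip station xy [-45.1194 -74.2894]
across -2.1 y 0.7 along 69.3 (mm) | Fn -4.4 Fy 2.0 Fax -1.0 Tgrip(st) [0.3497 0.675 ] 0.09362566540037394
```

View pics/s19z.png

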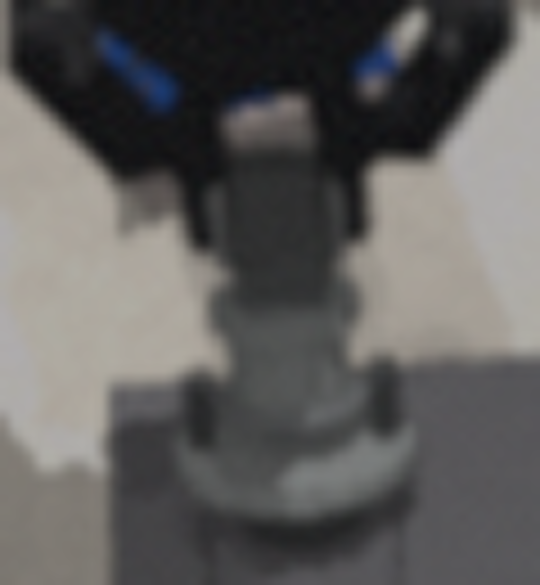

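Call:
jog_arm(plan=[[[0, 0, 0], 0], [[0.02, 0.01, -0.2], 0], [[0.03, 0.01, -0.2], 0], [[0, 0, 0], 0]], squeeze=25)

```text
clock: 19.0
position: [0.5329, -0.0054, 0.2663]
tool_rot: [[0.296, 0.955, -0.002], [0.955, -0.296, 0.0], [-0.0, -0.002, -1.0]]
ft_force: [-3.7, 2.8, -4.0]
finger_gap: 0.0232
```

```bash
python3 - <<'E'
from tilt import *
d,g,Q,u=meas('scene20'); ax(sensors.get_obs())
crop('scene20',260,160,320,225,9,'s20z')
E
```

```text
19.0 [ 0.5329 -0.0054  0.2663] yaw 72.8 tilt [-0.0017  0.0002] F [-3.6837  2.8372 -3.9935] T [0.8659 1.0862 0.0512] gap 0.023216375146431878
u [290 183] face (np.float64(23.641888478400883), np.float64(14.73616562180745), np.float64(2.9351247505754925), 90)
grip station xy [-44.0645 -74.283 ]
across -2.9 y 0.7 along 65.7 (mm) | Fn -5.3 Fy 1.9 Fax -0.7 Tgrip(st) [0.1763 0.5322] 0.005185968658024467
```

View pics/s20z.png

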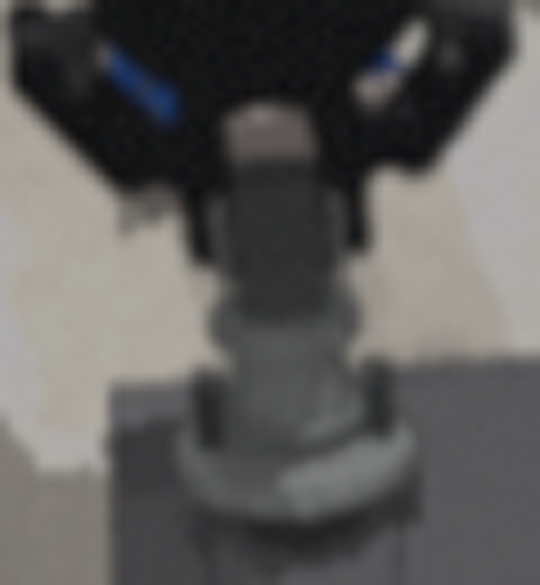

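Call:
jog_arm(plan=[[[0.02, 0.01, -0.22], 0], [[0.06, -0.01, -0.2], 0], [[0, 0, 0], 0]], squeeze=40)

```text
clock: 19.35
position: [0.5342, -0.0058, 0.2628]
tool_rot: [[0.296, 0.955, 0.0], [0.955, -0.296, -0.0], [-0.0, 0.0, -1.0]]
ft_force: [-4.4, 1.5, 0.9]
finger_gap: 0.0231
```

```bash
python3 - <<'E'
from tilt import *
d,g,Q,u=meas('scene21'); ax(sensors.get_obs())
crop('scene21',260,160,320,225,9,'s21z')
E
```

```text
19.35 [ 0.5342 -0.0058  0.2628] yaw 72.78 tilt [ 0. -0.] F [-4.3517  1.5204  0.9453] T [0.5405 1.0788 0.0712] gap 0.02312164666577161
u [290 184] face (np.float64(28.691390849857065), np.float64(14.28069963863351), np.float64(3.780935233506006), 90)
grip station xy [-42.739  -74.2698]
across -3.4 y 0.7 along 62.1 (mm) | Fn -2.5 Fy 1.4 Fax 4.2 Tgrip(st) [-0.0453  0.5   ] 0.04024522289008138
```

View pics/s21z.png

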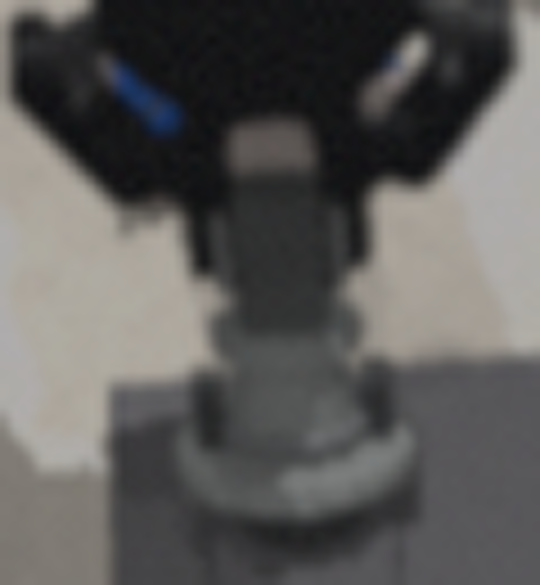

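Call:
jog_arm(plan=[[[0.09, -0.03, -0.19], 0], [[0.08, -0.02, -0.18], 0], [[0, 0, 0], 0]], squeeze=60)

```text
clock: 19.7
position: [0.5356, -0.0062, 0.26]
tool_rot: [[0.296, 0.955, -0.0], [0.955, -0.296, 0.0], [0.0, -0.001, -1.0]]
ft_force: [-10.1, 3.4, 12.3]
finger_gap: 0.0231
```

```bash
python3 - <<'E'
from tilt import *
d,g,Q,u=meas('scene22'); ax(sensors.get_obs())
crop('scene22',260,160,320,225,9,'s22z')
E
```

```text
19.7 [ 0.5356 -0.0062  0.26  ] yaw 72.77 tilt [-0.0005  0.0004] F [-10.0948   3.3819  12.2567] T [0.5604 2.0244 0.0105] gap 0.023067009523619755
u [291 185] face (np.float64(27.45679898805241), np.float64(14.578060436601021), np.float64(2.5014142248357287), 90)
grip station xy [-41.2237 -74.2815]
across -3.5 y 0.7 along 58.9 (mm) | Fn -1.4 Fy -0.2 Fax 17.3 Tgrip(st) [-0.027  0.686] 0.029688444788957637
```

View pics/s22z.png

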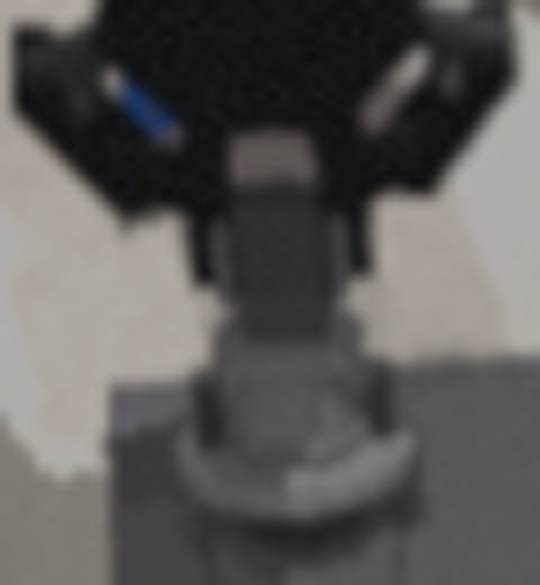

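Call:
jog_arm(plan=[[[0.05, -0.015, -0.09], 0], [[0.05, -0.015, -0.09], 0], [[0, 0, 0], 0]])

```text
clock: 20.05
position: [0.5358, -0.0064, 0.2599]
tool_rot: [[0.296, 0.955, -0.002], [0.955, -0.296, 0.001], [0.001, -0.002, -1.0]]
ft_force: [-20.0, 3.9, 33.9]
finger_gap: 0.0232
```

```bash
python3 - <<'E'
from tilt import *
d,g,Q,u=meas('scene23'); ax(sensors.get_obs())
crop('scene23',265,180,310,225,13,'s23z')
E
```

```text
20.05 [ 0.5358 -0.0064  0.2599] yaw 72.78 tilt [-0.0019  0.0013] F [-20.0108   3.9191  33.9091] T [ 0.6857  4.1168 -0.0008] gap 0.02316417773252118
u [291 185] face (np.float64(-37.703574226471495), np.float64(13.31926860263732), np.float64(6.187151506062587), 90)
grip station xy [-40.9461 -74.346 ]
across -3.3 y 0.7 along 58.6 (mm) | Fn -0.7 Fy -2.8 Fax 41.1 Tgrip(st) [-0.1171  0.849 ] -0.014091122719440496
```

View pics/s23z.png

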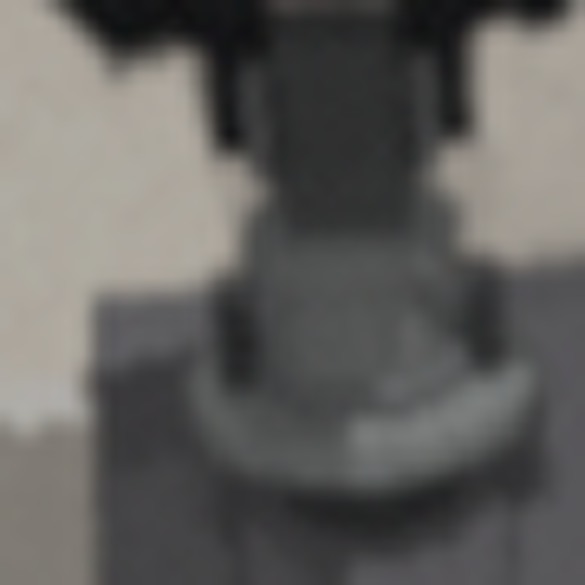

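Call:
jog_arm(plan=[[[0, 0, 0], 0], [[0.06, -0.02, 0.09], 0], [[0, 0, 0], 0], [[0, 0, 0], 0]], squeeze=25)

```text
clock: 20.5
position: [0.5361, -0.0064, 0.26]
tool_rot: [[0.296, 0.955, -0.003], [0.955, -0.296, 0.001], [0.0, -0.003, -1.0]]
ft_force: [-19.2, 4.1, 27.3]
finger_gap: 0.0233
```

```bash
python3 - <<'E'
from tilt import *
o=st(); ax(o)
E
```

```text
20.5 [ 0.5361 -0.0064  0.26  ] yaw 72.79 tilt [-0.003   0.0013] F [-19.2431   4.0535  27.3366] T [ 0.7822  3.8082 -0.0163] gap 0.02330451835110423
across -3.0 y 0.7 along 58.6 (mm) | Fn -3.1 Fy -1.8 Fax 35.1 Tgrip(st) [-0.0978  0.834 ] -0.016266891674465746
```

Call:
jog_arm(plan=[[[0.06, -0.02, 0.09], 0], [[0.06, -0.02, 0.09], 0], [[0.08, -0.02, 0.05], 0], [[0, 0, 0], 0]], squeeze=20)

```text
clock: 20.9
position: [0.537, -0.0065, 0.2603]
tool_rot: [[0.295, 0.955, -0.007], [0.955, -0.295, 0.001], [-0.001, -0.007, -1.0]]
ft_force: [-16.4, 5.9, 13.0]
finger_gap: 0.0232
```

```bash
python3 - <<'E'
from tilt import *
o=st(); ax(o)
d,g,Q,u=meas('scene24')
crop('scene24',265,180,310,225,13,'s24z')
E
```

```text
20.9 [ 0.537  -0.0065  0.2603] yaw 72.82 tilt [-0.0072  0.0013] F [-16.4044   5.8937  13.025 ] T [1.1982 3.5863 0.0156] gap 0.023198641225774537
across -2.0 y 0.8 along 58.4 (mm) | Fn -8.1 Fy 0.8 Fax 21.5 Tgrip(st) [-0.0376  1.0811] 0.01564892397319165
20.9 [ 0.537  -0.0065  0.2603] yaw 72.82 tilt [-0.0072  0.0013] F [-16.4044   5.8937  13.025 ] T [1.1982 3.5863 0.0156] gap 0.023198641225774537
u [291 186] face (np.float64(-37.562697249691645), np.float64(15.106201176366257), np.float64(6.264184292642841), 90)
grip station xy [-39.7977 -74.1574]
```

View pics/s24z.png

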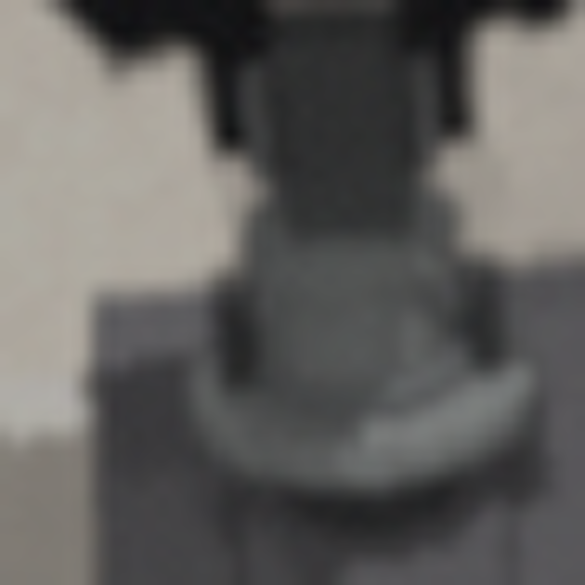

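```bash
python3 - <<'E'
from tilt import *
G={'scene15':(.5111,.0003,.3152),'scene16':(.5234,-.0034,.2901),'scene18':(.5305,-.005,.2768),'scene19':(.5319,-.0051,.2699),'scene20':(.5329,-.0054,.2663),'scene21':(.5342,-.0058,.2628),'scene22':(.5356,-.0062,.26),'scene23':(.5358,-.0064,.2599),'scene24':(.537,-.0065,.2603)}
for t,p in G.items():
    d=load(t); g=np.array(p)-[0,0,.155]; C=cloud(d); Q=C-g-B; Q[...,:2]=Q[...,:2]@A.T; Q*=1000
    # select points with |y|<10, coords near neck face
    best=None
    th=np.radians(27)
    n=Q[...,0]*np.cos(th)+Q[...,2]*np.sin(th); a=-Q[...,0]*np.sin(th)+Q[...,2]*np.cos(th)
    m=(abs(Q[...,1])<9)&(abs(n-14)<5)&(a>-18)&(a<11)
    P=Q[m]
    f=lambda q:P[:,0]*np.cos(q[0])+P[:,2]*np.sin(q[0])-q[1]
    s=least_squares(f,[.47,14],loss='soft_l1',f_scale=1.)
    # flange/top extents: neck top along
    print(t,len(P),np.degrees(s.x[0]).round(2),s.x[1].round(2),np.std(f(s.x)).round(2), 'se deg',np.degrees(np.std(f(s.x))/np.sqrt(len(P))/np.std(a[m])).round(2))
E
```

```text
scene15 86 29.1 14.56 1.36 se deg 1.01
scene16 89 30.75 14.26 1.6 se deg 1.12
scene18 85 29.48 14.03 1.62 se deg 1.23
scene19 82 30.56 13.56 1.56 se deg 1.18
scene20 80 28.85 14.17 1.63 se deg 1.23
scene21 79 29.92 14.35 1.51 se deg 1.18
scene22 85 29.49 14.32 1.38 se deg 1.0
scene23 79 29.19 14.15 1.53 se deg 1.19
scene24 81 28.6 13.67 1.67 se deg 1.28
```

Call:
jog_arm(plan=[[[0.03, -0.01, -0.06], 0], [[0, 0, 0], 0], [[0, 0, 0], 0]], squeeze=45)

```text
clock: 21.25
position: [0.5371, -0.0065, 0.2602]
tool_rot: [[0.295, 0.955, -0.008], [0.955, -0.295, 0.002], [-0.001, -0.008, -1.0]]
ft_force: [-20.4, 5.7, 18.9]
finger_gap: 0.0236
```

```bash
python3 - <<'E'
from tilt import *
o=st(); ax(o)
for t in('scene25','scene26','scene27'):
    d=grab('scene',t); o=sensors.get_obs(); g=np.array(o['position'])-[0,0,.155]; C=cloud(d); Q=C-g-B; Q[...,:2]=Q[...,:2]@A.T; Q*=1000
    th=np.radians(27); n=Q[...,0]*np.cos(th)+Q[...,2]*np.sin(th); a=-Q[...,0]*np.sin(th)+Q[...,2]*np.cos(th)
    m=(abs(Q[...,1])<9)&(abs(n-14)<5)&(a>-18)&(a<11); P=Q[m]
    f=lambda q:P[:,0]*np.cos(q[0])+P[:,2]*np.sin(q[0])-q[1]
    s=least_squares(f,[.47,14],loss='soft_l1',f_scale=1.); print(np.degrees(s.x[0]),s.x[1])
ax(o)
st0=np.array([.597,.0525,0])
def S(p): p=np.array(p)/1000.; v=p.copy(); v[:2]=A.T@v[:2]; return st0+v+B
# overlay ideal home coupler on port
im=cv2.imread('pics/scene27.png'); x0,y0,s=258,170,11
im=cv2.resize(im[y0:y0+55,x0:x0+65],None,fx=s,fy=s,interpolation=cv2.INTER_CUBIC)
t=np.linspace(0,2*np.pi,50)
def pl(L,c):
    q=np.array([proj(d,S(port(l)))[0] for l in L]); cv2.polylines(im,[((q-[x0,y0]+.5)*s-.5).astype(int)],True,c,1)
pl([(34*np.cos(k),34*np.sin(k),0) for k in t],(255,255,0)); pl([(21*np.cos(k),21*np.sin(k),34) for k in t],(255,0,255)); pl([(21.5*np.cos(k),21.5*np.sin(k),6) for k in t],(0,0,255))
pl([(12,-12,74),(12,12,74),(12,12,34),(12,-12,34)],(0,255,255))
cv2.imwrite('pics/fin.png',im)
E
```

```text
21.25 [ 0.5371 -0.0065  0.2602] yaw 72.82 tilt [-0.0075  0.0016] F [-20.4382   5.7448  18.9193] T [ 1.2795  4.231  -0.0108] gap 0.02364426430438899
across -2.0 y 0.8 along 58.3 (mm) | Fn -8.6 Fy -0.6 Fax 28.5 Tgrip(st) [0.0563 1.1306] -0.010780895189500652
28.681073116424557 13.653109078296572
28.89398684209636 13.459800571414128
28.42156778247718 13.244637868048827
across -2.0 y 0.9 along 58.3 (mm) | Fn -8.5 Fy -0.2 Fax 28.6 Tgrip(st) [-0.0505  1.0929] -0.03949821987895731
```

View pics/fin.png

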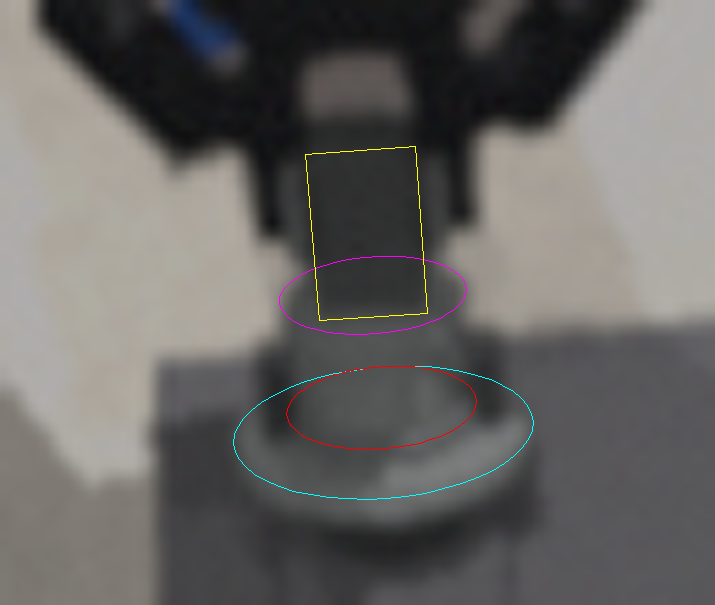

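```bash
python3 - <<'E'
from tilt import *
st0=np.array([.597,.0525,0])
N=np.array([np.cos(.5),0,np.sin(.5)]);Z=np.array([-np.sin(.5),0,np.cos(.5)])
acc=[]
for t in('scene25','scene26','scene27'):
    d=load(t); C=cloud(d)-st0-B; C[...,:2]=C[...,:2]@A.T; q=C*1000-[-10,-75,55]
    acc.append(q)
q=np.mean(acc,0); n=q@N; z=q@Z; y=q[...,1]
# profile along central columns
for u in (288,291,294):
    print(u,[(v,round(float(n[v,u]),1),round(float(y[v,u]),1),round(float(z[v,u]),1)) for v in range(176,222,2)])
m=(abs(z)<6)&(n>24)&(n<33)&(abs(y)<15); print('face',m.sum(),z[m].mean(),np.median(z[m]))
m=(abs(z)<6)&(abs(y)>26)&(abs(y)<32)&(abs(n)<15); print('face sides',m.sum(),np.median(z[m]))
m=(abs(y)<8)&(abs(n)<8)&(z>66)&(z<84); print('necktop',m.sum(),np.median(z[m]))
m=(abs(y)<9)&(n>14)&(n<19)&(z>28)&(z<42); print('flange',m.sum(),np.median(z[m]))
# before-insert reference same analysis using scene0 for the port
d=load('scene0'); C=cloud(d)-st0-B; C[...,:2]=C[...,:2]@A.T; q=C*1000-[-10,-75,55]; n=q@N; z=q@Z; y=q[...,1]
m=(abs(z)<6)&(np.hypot(n,y)<32)&(np.hypot(n,y)>12)&(abs(y)<17); print('face0',m.sum(),np.median(z[m]))
E
python3 - <<'E'
import os; os.chdir('.')
from h import *
im=np.mean([load(t)['color'].astype(float) for t in('scene25','scene26','scene27')],0)
im=np.clip((im[172:227,262:322]-20)*1.8,0,255).astype(np.uint8)
cv2.imwrite('pics/avg.png',cv2.resize(im,None,fx=10.5,fy=10.5,interpolation=cv2.INTER_CUBIC))
E
```

```text
288 [(176, -138.8, -7.7, 34.0), (178, -141.9, -8.2, 26.8), (180, -4.7, -5.4, 76.0), (182, 5.1, -5.6, 74.8), (184, 13.7, -5.7, 73.1), (186, 12.7, -6.1, 67.5), (188, 12.0, -6.5, 62.0), (190, 11.7, -6.9, 56.6), (192, 10.2, -7.4, 50.7), (194, 12.6, -7.7, 46.5), (196, 9.9, -8.2, 40.0), (198, 10.9, -8.5, 35.1), (200, 17.7, -8.7, 32.9), (202, 18.1, -9.1, 27.7), (204, 13.8, -9.6, 20.3), (206, 11.9, -10.1, 14.0), (208, 10.9, -10.5, 8.1), (210, 16.1, -10.8, 5.1), (212, 19.4, -11.1, 1.3), (214, 26.8, -11.3, -0.5), (216, 28.4, -11.6, -5.1), (218, 14.0, -12.5, -18.0), (220, 13.2, -12.9, -24.0)]
291 [(176, -142.9, 0.6, 31.8), (178, -146.0, 0.1, 24.6), (180, -4.4, 1.9, 75.6), (182, 7.3, 1.7, 75.2), (184, 11.9, 1.4, 71.8), (186, 11.4, 1.0, 66.4), (188, 12.6, 0.7, 61.7), (190, 12.4, 0.3, 56.4), (192, 12.1, -0.1, 51.0), (194, 10.0, -0.5, 44.8), (196, 10.3, -0.9, 39.6), (198, 11.8, -1.2, 35.0), (200, 20.7, -1.4, 33.7), (202, 18.8, -1.9, 27.5), (204, 15.4, -2.3, 20.5), (206, 16.4, -2.7, 15.6), (208, 16.4, -3.1, 10.1), (210, 317.6, 3.1, 152.6), (212, 21.7, -3.7, 1.9), (214, 29.4, -3.9, 0.3), (216, 29.9, -4.3, -4.9), (218, 17.3, -5.0, -16.9), (220, 17.5, -5.4, -22.4)]
294 [(176, 37.1, 10.1, 101.8), (178, -150.6, 8.5, 22.2), (180, -4.3, 9.1, 75.1), (182, 9.0, 8.9, 75.3), (184, 11.1, 8.5, 71.0), (186, 11.0, 8.2, 65.7), (188, 10.5, 7.8, 60.3), (190, 12.5, 7.5, 55.9), (192, 11.9, 7.1, 50.4), (194, 11.7, 6.8, 45.0), (196, 10.7, 6.4, 39.2), (198, 13.1, 6.1, 35.0), (200, 20.3, 5.8, 32.9), (202, 16.4, 5.4, 25.8), (204, 15.7, 5.0, 20.1), (206, 14.6, 4.6, 14.2), (208, 13.8, 4.2, 8.3), (210, 18.4, 3.9, 5.1), (212, 21.6, 3.6, 1.2), (214, 30.9, 3.4, 0.4), (216, 29.1, 3.0, -5.9), (218, 15.2, 2.4, -18.6), (220, 15.9, 2.0, -23.8)]
face 45 -1.550511182382563 -1.4522330492284163
face sides 26 1.3561493720217885
necktop 19 75.33409455326621
flange 8 34.86491026083229
face0 123 0.9876219914128292
```

View pics/avg.png

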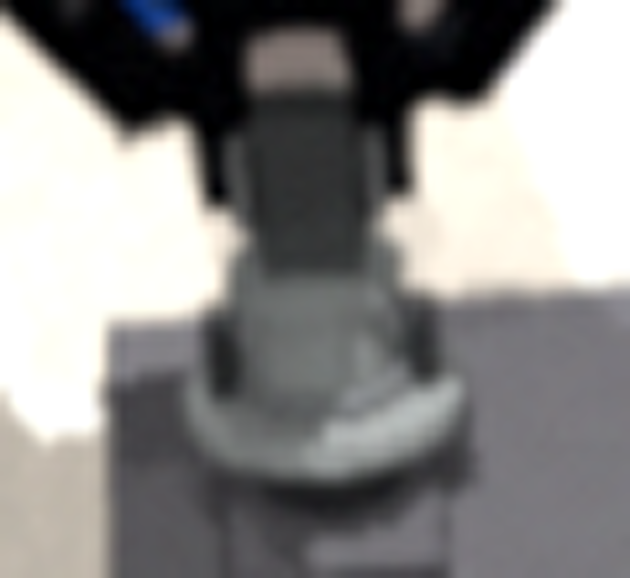

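```bash
python3 - <<'E'
from tilt import *
d=grab('scene','scene28'); o=st(); ax(o)
print(arm.job_done())
E
```

```text
21.45 [ 0.5371 -0.0065  0.2602] yaw 72.82 tilt [-0.0074  0.0016] F [-20.3908   5.9742  18.3113] T [ 1.2882  4.2251 -0.0557] gap 0.02334593566100961
across -2.0 y 0.8 along 58.3 (mm) | Fn -8.9 Fy -0.3 Fax 28.0 Tgrip(st) [0.0302 1.1241] -0.05572720434001431
the job is handed in; nothing more can be done
None
```

View pics/scene28.png

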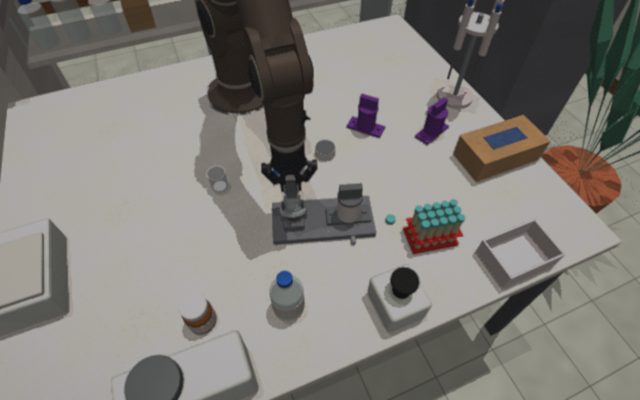

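I set the grey canister down over both pegs, flush on the deck, and released it. I then pressed the test coupler onto the sloping nipple and handed in at 21.5 s, still gripping it and pushing with about 28 N along the nipple axis. The moves only turn the tool about vertical, so to match the slope I tilted the coupler in the fingers by dragging its lip against the slab's far edge.

**Last checks that agree:**
- **Tilt:** the coupler leans 28.4–28.9° against the nipple's 28.65°.
- **Fully home:** the neck top is about 74 mm above the port face, as it should be with the mouth on the face. Pushing further met a hard stop, with 41 N for only 0.3 mm of travel.
- **Other items:** the last picture shows the canister seated and the other things standing where they were.

**Checks that failed or disagreed:**
- **Clips:** I could not read them directly. I infer they snapped in from the drop in axial force as the lip passed them and from the seating depth.
- **Sideways load:** about 9 N sideways and 1.1 N m at the grip remained at hand-in. Lowering the grip force and shifting the tool did not clear it.
- **Spring force:** one mid-insertion reading put the mouth a few millimetres further out than the camera depth did. I relied on the depth and the hard stop.
- **Camera offset:** the two cameras disagreed by about 4 mm on the station position, so I used their average.

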